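# Put the washed budgie play stand back together

### The job

The budgies' play stand is back from its wash, so put it together again: hang every toy that stands on the table or on the turntable on a snap hook of its own, pressing its eye down past the sprung gate so that it hangs inside with the gate shut behind it, and set the yellow feeder cup and the blue water cup in the stand's two cup rings (either way round), upright and fully down on their flanges. Three or four toys are out today; leave the bath bowl, ladder, scoop and treat tin where they are.

Things in the scene. Friction and masses are not known exactly. Their poses are not given: they have to be found in the camera images.
- bell_toy: Sizes in mm. Red plastic bell toy with a brass rim, 54 diameter; starts on a round wooden turntable tray (160 diameter, top 27 above the table) that turns freely on a fixed base. Body 40 high, about 70 g, stands upright, dark eye on top (all toys alike, see bell_eye). Origin: centre of the underside, z up. May be absent.
- bell_eye (a point): Centre of the top bar of the bell toy's eye, 98.5 mm above its underside; axes as the toy's. Every eye is an oblong steel link in the toy's y-z plane, opening along x, sizes in mm: opening 30 wide (y), 50 high, from 46 to 96 above the underside; 42 wide outside, straight upright side bars 6 wide, 8 thick (x): grip across y from above. Top bar: round, 5 thick, along y.
- block_toy: Sizes in mm. Block toy: beech block 48 x 48 x 22 under a green block 36 x 36 x 18. Body 40 high, about 70 g, stands upright, dark eye on top (all toys alike, see bell_eye). Origin: centre of the underside, z up. May be absent.
- block_eye (a point): Centre of the top bar of the block toy's eye, 98.5 mm above its underside; axes as the toy's.
- bead_toy: Sizes in mm. Bead toy: blue disc 52 diameter, 20 high, under a yellow one 38 diameter, 20 high. Body 40 high, about 70 g, stands upright, dark eye on top (all toys alike, see bell_eye). Origin: centre of the underside, z up. May be absent.
- bead_eye (a point): Centre of the top bar of the bead toy's eye, 98.5 mm above its underside; axes as the toy's.
- rattle_toy: Sizes in mm. Orange rattle drum with a white band, 50 diameter. Body 40 high, about 70 g, stands upright, dark eye on top (all toys alike, see bell_eye). Origin: centre of the underside, z up. May be absent.
- rattle_eye (a point): Centre of the top bar of the rattle toy's eye, 98.5 mm above its underside; axes as the toy's.
- hook1 (a point): Leftmost (+y) of 4 alike steel snap hooks on the stand's crossbar, pointing to -x. Mm in this point's axes (x away from robot, z up): origin on the closed brass gate, best spot to press (x within +-5). Gate: 4 thick rod, hinge x 23, tip x -7.5. Hook: 6 thick rod; back x 21 to 25, floor top z -31, underside -37, nose x -11 to -13 (outer face -16), its top z 4.
- hook2 (a point): Second hook from the left; hooks are 105 mm apart. To hang: eye opening along x, move it in +x over the nose, top bar centre 7 to 14 mm above this point (so the eye's bottom bar goes under the hook) until the bar is above this point; then press straight down: the gate opens downward, the bar slips past its tip some 24 mm below this point (17 to 28 with x -5 to 5) and the gate snaps shut above it.
- hook3 (a point): Third hook from the left. All four have the same shape and axes (the stand's yaw). The stand is fixed; crossbar and uprights (24 mm square, 215 mm left and right of the stand's middle, 37 mm behind the hook points) end below the height of the gates, about 180 mm above the table.
- hook4 (a point): Rightmost (-y) hook.
- gate1 (a joint): Gate of hook1: 0 rad shut, grows as it is pushed down (to 1.25), springs shut by itself; takes about 2 N to start and 6 N to open far, more than a toy's weight.
- gate2 (a joint): Gate of hook2: 0 rad shut, grows as it is pushed down (to 1.25), springs shut by itself; takes about 2 N to start and 6 N to open far, more than a toy's weight.
- gate3 (a joint): Gate of hook3: 0 rad shut, grows as it is pushed down (to 1.25), springs shut by itself; takes about 2 N to start and 6 N to open far, more than a toy's weight.
- gate4 (a joint): Gate of hook4: 0 rad shut, grows as it is pushed down (to 1.25), springs shut by itself; takes about 2 N to start and 6 N to open far, more than a toy's weight.
- ring_left (a point): Centre of the top face of the left (+y) steel cup ring at the front of the play stand, 110 mm above the table: inner diameter 64, outer 76, 6 thick; axes are the stand's. In them it lies x -18, y +110.5, z -70 mm from hook1. A cup hangs in it by its flange, its underside then 40 mm below this point.
- ring_right (a point): The same of the right (-y) cup ring: x -18, y -110.5, z -70 mm from hook4.
- feeder_cup: Yellow feeder cup, 70 g, mm: outer diameter 48 at the bottom, 57 at the top, 44 high; flange 80 diameter, 4 thick, underside 40 above the cup's underside; stiff handle over the mouth: flat bar along the cup's y, 73 long, 10 thick (x), 12 high, centre 85 up, 62 free between its posts; grip it across x from above. Origin: centre of the underside, z up.
- water_cup: Blue water cup (empty), otherwise exactly like the feeder cup.
- bath_bowl: Glass bird bath bowl, 120 mm diameter, 45 high; not part of the job, to be left where it is. Origin at its underside.
- ladder: Beechwood ladder segment lying flat, 220 x 80 x 12 mm; not part of the job, to be left where it is. Origin at its underside.
- scoop: Aluminium scoop, about 160 x 50 x 30 mm; not part of the job, to be left where it is. Origin at its underside.
- treat_tin: Green treat tin, 72 mm diameter, 60 high; not part of the job, to be left where it is. Origin at its underside.
There are look-alikes about, which are no part of the job. Leave any purple look-alike of the rattle_toy alone.

How it is judged:
By the outcome, as a careful person would: the job done as asked, in the order asked, and still so for the second after the job is handed in, with the robot touching nothing.
Of bell_toy, block_toy, bead_toy, rattle_toy only 3 to 4 are there at a start; the rules pass over those that are not, and their reading is None.
At some moment in a run one of bell_toy, block_toy, bead_toy, rattle_toy, feeder_cup, water_cup may be knocked a few centimetres aside while the robot is not near it.
It also fails if it takes over 200 s, if anything falls off the work surface, if the arm or the gripper's body presses on something with over 40 N, if the wrist force passes 120 N, or if a joint passes its speed limit or range.

### The arm

A 7-joint arm with a two-finger parallel gripper is mounted at the origin on the work surface. World frame = base frame: x ahead of the robot, y to its left, z up, the work surface at z = 0. Lengths are in m, angles in rad, forces in N, time in s.
With the tool pointing down it reaches from about 0.425 to 0.925 m from the base axis. Payload 6.8 kg.
Tool frame: the origin (TCP) lies between the finger pads; the fingertips stand 17 mm ahead of it and the grasp point (between the pads) lies 2 mm behind it; z points along the fingers, y is the direction in which the jaws open and shut (so a half turn about z gives the same grasp; the last joint's range is limited). The gripper opens to 85 mm and grips with 20 to 120 N. Pads are 22 mm wide; open, the fingers measure 114 mm over their backs; the gripper's body (76 mm by 85 mm) begins 54 mm behind the grasp point. The pads swing forward as they close: fully open they stand 13 mm farther back than shut.
Start: joints at [-1.302, 0.477, 0.022, 1.555, -0.011, 1.109, -0.083], TCP at [0.248, 0.628, 0.224] pointing down, gripper open.
Joint ranges: [-2.96, 2.96], [-0.34, 2.1], [-1.41, 1.46], [0.24, 2.44], [-1.37, 4.51], [0.17, 1.92], [-2.96, 2.96]. Speed limits (rad/s): [2.39, 2.39, 3.14, 3.14, 3.14, 3.14, 3.14].

### API

Orientations are given as a unit quaternion [w, x, y, z].
In Python, from station import bot gives the robot as it stands. The module is installed in compiled form; this text tells all that it offers.
- The arm moves only by the tool carry_out, never from a script. Its argument "moves" is a list of rows, each a list of 3 entries, a list of its own where there are three numbers: the turn, a rotation vector about the tool's x, y, z in degrees, then the shift along the tool's x, y, z in cm, then the finger opening in cm, from 0 to 8.54. A call has 1 to 5 rows; each row is the pose to reach, as a shift and turn from the pose commanded when the call began, along the tool's axes at that moment; what a row does not reach only later rows make up. A row lasts 1/8 s, in which the tool goes at most 62.5 mm and 10.7 degrees, less where a joint would pass 70% of its speed; a pose out of reach is approached as far as the arm can. A call with a gripper value outside its range is refused whole. The fingers move at their own pace and stop on an object; "newtons" is the grip in N (left out, the last holds). Time passes only in rows, so rows that repeat a pose let the fingers close. It gives the time, the measured TCP pose, the force and the opening at its end, in the units of the state.
- bot.get_obs(): the state, without advancing time (a new reading comes with each control period).
- bot.read_camera(name): name is "side" or "top" or "wrist"; returns the picture (420x560x3 uint8, red, green, blue); there is no depth.
- bot.camera_info(name): a dict with "vertical_fov" (degrees; the focal length in pixels is half the picture's height over the tangent of half this angle, whatever the lens; pixels are square), "cx", "cy" (the principal point, pixels), "position" and "attitude" of the camera in the world. Camera axes: x right, y up, looking along -z (the intrinsics and any distortion apply to the point x, -y, -z); pixel columns grow to the right and rows downward; lengths in m; the calibration is good to about 2 mm. A picture is of the moment at which its call begins: read the wrist's pose just before it. camera_info takes no time and is no camera call; for the wrist camera it gives the pose at the moment of the call.
- bot.hand_in(): hands the job in, once; it reports no verdict.
Trained networks look in the newest picture that a camera, given by its name, has taken for a name from the list of things; names that differ only in an ending like _2 or _b are one class to them, and where a whole thing is asked for, a point or a joint stands for the part that bears it (a point fixed in the world has none). Each returns a list of dicts, best first, with "score" (0 to 1); they miss things now and then, are a little off and sometimes report something else, mostly with a low value. They report only what shows in the picture. A call takes as long as a camera call. They do not tell look-alikes from the thing itself.
- bot.silhouettes(label, camera): "region" (420x560 bool, what is visible of it) and "location" ([column, row] in pixels, amid what is visible of it).
The state is a dict: "t": time; "q": joint angles; "joint_vel": joint speeds; "joint_torque": joint torques, N m; "eef_pos": TCP position; "tool_rot": TCP orientation; "contact_force": force on the tool from outside, world axes, zero at the start; "torque": the same for the moment, N m; "gripper_width": opening from 0.0 (shut) to 1.0 (fully open).
Only numpy, scipy, OpenCV 4.12 (cv2) and the standard library are available. Lean on these libraries where they do the work, as an engineer would, in place of code of your own. Each camera call takes 0.05 s, during which the arm holds its last target. There are 200 camera calls.

## Working session

There is one attempt and no reset: what is moved stays moved. The work goes in short steps, Python scripts to look and compute and a tool call to move; the robot and the scene stay as the last step left them, time stands still between calls to the robot, and variables do not carry over. Pictures are saved under pics/ and viewed, about 12 in all and at most 16, crops included, and the job is handed in when it is done.

Besides the shell and the picture viewer there is one more tool, called after "Request:" as a command line: name --argument value ..., lists and objects as JSON in quotes. carry_out: Moves the arm, as the interface text tells. Its arguments: {"type":"object","properties":{"moves":{"type":"array"},"newtons":{"type":"number"}},"required":["moves"]}

```bash
mkdir -p pics; ls
python3 - <<'E'
from station import bot
import cv2,numpy as np
o=bot.get_obs();print({k:np.round(v,3) for k,v in o.items()})
for c in("top","side","wrist"):
    print(c,bot.camera_info(c)); cv2.imwrite(f"pics/{c}0.png",bot.read_camera(c)[:,:,::-1])
E
```

```text
pics
{'t': np.float64(0.0), 'q': array([-1.302,  0.478,  0.022,  1.556, -0.012,  1.109, -0.083]), 'joint_vel': array([-0.   , -0.001,  0.001, -0.   , -0.   ,  0.   , -0.002]), 'joint_torque': array([-0.0000e+00, -5.9643e+01,  1.6080e+00, -2.8119e+01,  1.3000e-02,
        9.0000e-03,  0.0000e+00]), 'eef_pos': array([0.248, 0.627, 0.223]), 'tool_rot': array([-0.   ,  0.187,  0.982, -0.001]), 'contact_force': array([-0.034, -0.128, -0.806]), 'torque': array([-0.   ,  0.009,  0.029]), 'gripper_width': np.float64(0.998)}
top {'vertical_fov': 42.09351585846139, 'cx': 277.30424131337816, 'cy': 224.64239392468355, 'position': array([ 0.34806052, -0.01373322,  1.84798329]), 'attitude': array([ 0.70968981,  0.0313789 , -0.01980135, -0.70353652])}
side {'vertical_fov': 49.998302890902174, 'cx': 281.6517925531392, 'cy': 212.94183462531652, 'position': array([ 0.32735167, -0.92056579,  0.81870363]), 'attitude': array([ 0.88696436,  0.4537555 , -0.03548579, -0.07836408])}
wrist {'vertical_fov': 63.51293917172545, 'cx': 279.15657546310103, 'cy': 204.10240349590097, 'position': array([0.17717305, 0.65510233, 0.37386157]), 'attitude': array([ 0.81722622, -0.12548499, -0.08462419,  0.55608774])}
```

View pics/top0.png

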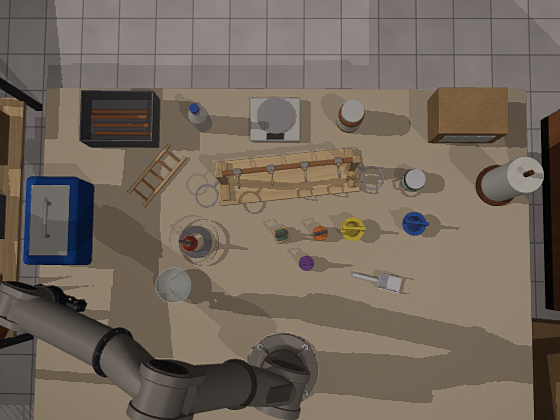

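View pics/side0.png

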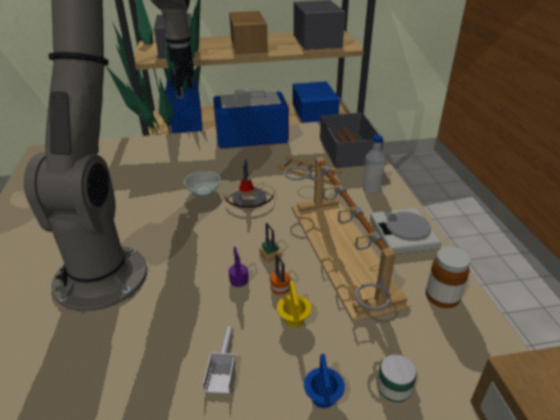

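```bash
cat > h.py <<'E'
from station import bot
import cv2,numpy as np
from scipy.spatial.transform import Rotation as R
def Rq(q): return R.from_quat(np.r_[q[1:],q[0]])
def K(ci): 
    return 210/np.tan(np.radians(ci["vertical_fov"])/2)
def ray(ci,uv):
    f=K(ci); d=np.array([(uv[0]-ci["cx"])/f,-(uv[1]-ci["cy"])/f,-1])
    return np.array(ci["position"]),Rq(ci["attitude"]).apply(d)
def atz(ci,uv,z):
    p,d=ray(ci,uv); return p+d*(z-p[2])/d[2]
def proj(ci,P):
    v=Rq(ci["attitude"]).inv().apply(np.asarray(P,float)-ci["position"]); f=K(ci)
    return np.stack([ci["cx"]-f*v[...,0]/v[...,2],ci["cy"]+f*v[...,1]/v[...,2]],-1)
def tri(rs):
    A=np.zeros((3,3));b=np.zeros(3)
    for p,d in rs:
        d=d/np.linalg.norm(d);M=np.eye(3)-np.outer(d,d);A+=M;b+=M@p
    x=np.linalg.solve(A,b)
    return x,[np.linalg.norm(np.cross(x-p,d/np.linalg.norm(d))) for p,d in rs]
E
python3 - <<'E'
from h import *
for c in("top","side"):
    im=bot.read_camera(c); ci=bot.camera_info(c)
    for l in["bell_toy","block_toy","bead_toy","rattle_toy","feeder_cup","water_cup","hook1","ring_left"]:
        r=bot.silhouettes(l,c)
        print(c,l,[(round(x["score"],2),np.round(x["location"]).tolist(),int(x["region"].sum())) for x in r[:6]])
im=cv2.imread("pics/top0.png")
a=cv2.resize(im[140:220,180:400],None,fx=3.6,fy=3.6,interpolation=3)
b=cv2.resize(im[200:280,180:400],None,fx=3.6,fy=3.6,interpolation=3)
cv2.imwrite("pics/crop0.png",np.vstack([a,b]))
E
```

```text
top bell_toy [(0.75, [192.0, 240.0], 197), (0.27, [285.0, 176.0], 6433)]
top block_toy [(0.51, [278.0, 234.0], 195), (0.43, [159.0, 172.0], 661)]
top bead_toy [(0.5, [159.0, 175.0], 593)]
top rattle_toy [(0.53, [320.0, 234.0], 184)]
top feeder_cup [(0.79, [351.0, 230.0], 442)]
top water_cup [(0.61, [190.0, 242.0], 237), (0.59, [416.0, 224.0], 464), (0.57, [163.0, 174.0], 731)]
top hook1 [(0.83, [287.0, 177.0], 6220), (0.65, [190.0, 241.0], 229)]
top ring_left [(0.96, [287.0, 172.0], 6334), (0.69, [188.0, 241.0], 206)]
side bell_toy [(0.67, [247.0, 185.0], 301)]
side block_toy [(0.71, [271.0, 246.0], 378)]
side bead_toy []
side rattle_toy [(0.9, [279.0, 280.0], 528), (0.78, [237.0, 269.0], 487), (0.65, [324.0, 386.0], 1322), (0.41, [346.0, 251.0], 8496)]
side feeder_cup [(0.65, [292.0, 308.0], 934)]
side water_cup [(0.87, [324.0, 388.0], 1391)]
side hook1 [(0.82, [349.0, 249.0], 8154)]
side ring_left [(0.88, [348.0, 254.0], 8000)]
```

View pics/crop0.png

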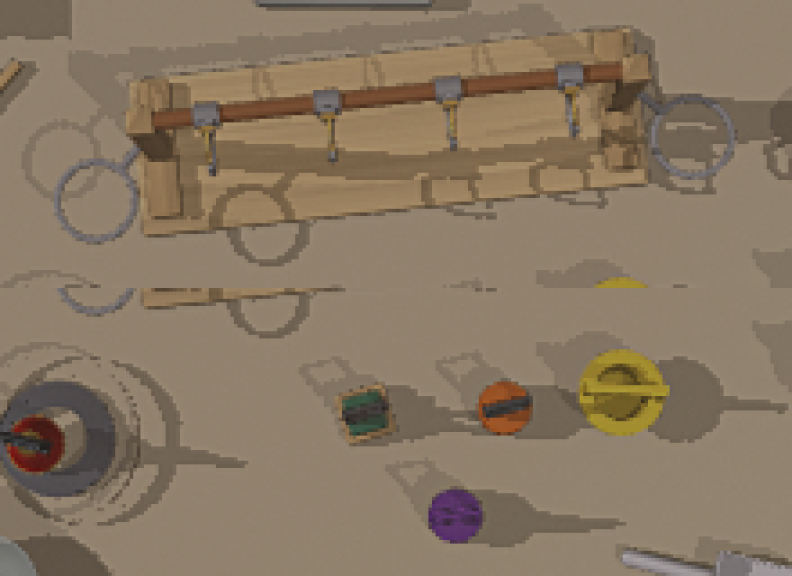

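Run:
```python
from h import *
t=bot.camera_info("top");s=bot.camera_info("side")
c=lambda x,y,y0:(180+x/3.6-.5+.14,y0+y/3.6-.5+.14)
L=atz(t,c(97,201,140),.11);Rr=atz(t,c(692,137,140),.11)
print("rings",L,Rr,np.linalg.norm(L-Rr))
yv=(L-Rr)/np.linalg.norm(L-Rr);yaw=np.arctan2(-yv[0],yv[1]);print("yaw deg",np.degrees(yaw))
xv=np.array([yv[1],-yv[0],0])
mid=(L+Rr)/2+18*xv/1000; mid[2]=.18
for i in range(4):
    h=mid+yv*(.1575-.105*i); nose=h-xv*.0135+[0,0,.003]
    print("hook",i+1,h.round(4),"nose px",((proj(t,nose)-[180,140])*3.6).round())
for n,a,b in[("bell",(192,240),(247,185)),("block",(278,234),(271,246)),("rattle",(320,234),(279,280)),("feeder",(351,230),(292,308)),("water",(416,224),(324,388))]:
    x,e=tri([ray(t,a),ray(s,b)]);print(n,x.round(3),np.round(e,4))
# eye ends seen from top (crop px) at top-bar height
for n,z,p,q in[("bell",.1255,(5,439),(62,443)),("block",.0985,(342,408),(387,411)),("rattle",.0985,(484,412),(530,402)),("purple",.0985,(440,517),(476,517)),("feeder",.091,(582,391),(664,394))]:
    P=atz(t,c(*p,200),z);Q=atz(t,c(*q,200),z);d=P-Q
    print(n,((P+Q)/2).round(4),"len",np.linalg.norm(d).round(4),"ydir yaw",np.degrees(np.arctan2(-d[0],d[1])).round(1))
im=cv2.imread("pics/top0.png");sd=cv2.imread("pics/side0.png")
cv2.imwrite("pics/crop1.png",np.hstack([cv2.resize(im[215:265,165:215],(400,400),interpolation=3),cv2.resize(sd[155:215,220:280],(400,400),interpolation=3)]))
o=bot.get_obs();print(Rq(o["tool_rot"]).as_matrix().round(3))
w=bot.camera_info("wrist");T=Rq(o["tool_rot"])
print("cam in tool",T.inv().apply(w["position"]-o["eef_pos"]).round(4),(T.inv()*Rq(w["attitude"])).as_matrix().round(3))
```

```text
rings [0.56609578 0.24342044 0.11      ] [ 0.62728451 -0.28631091  0.11      ] 0.5332535572409131
yaw deg 6.588976647799523
hook 1 [0.5965 0.1371 0.18  ] nose px [210. 170.]
hook 2 [0.6085 0.0328 0.18  ] nose px [332. 157.]
hook 3 [ 0.6206 -0.0715  0.18  ] nose px [454. 144.]
hook 4 [ 0.6326 -0.1758  0.18  ] nose px [576. 131.]
bell [0.423 0.298 0.051] [0.0023 0.0023]
block [0.451 0.014 0.027] [0.0025 0.0025]
rattle [ 0.451 -0.126  0.033] [0.0014 0.0014]
feeder [ 0.464 -0.228  0.041] [0.001 0.001]
water [ 0.485 -0.441  0.046] [0.0008 0.0008]
bell [0.1644 0.289  0.1255] len 0.0499 ydir yaw -3.3
block [0.1923 0.0015 0.0985] len 0.0398 ydir yaw -3.2
rattle [ 0.1958 -0.1241  0.0985] len 0.0415 ydir yaw 12.8
purple [ 0.0996 -0.0814  0.0985] len 0.0316 ydir yaw 0.7
feeder [ 0.2089 -0.227   0.091 ] len 0.0724 ydir yaw -1.5
[[-0.93   0.368 -0.   ]
 [ 0.368  0.93   0.   ]
 [ 0.    -0.    -1.   ]]
cam in tool [ 0.0763 -0.0004 -0.1511] [[ 0.001  0.954  0.299]
 [ 1.    -0.001 -0.001]
 [-0.     0.299 -0.954]]
```

View pics/crop1.png

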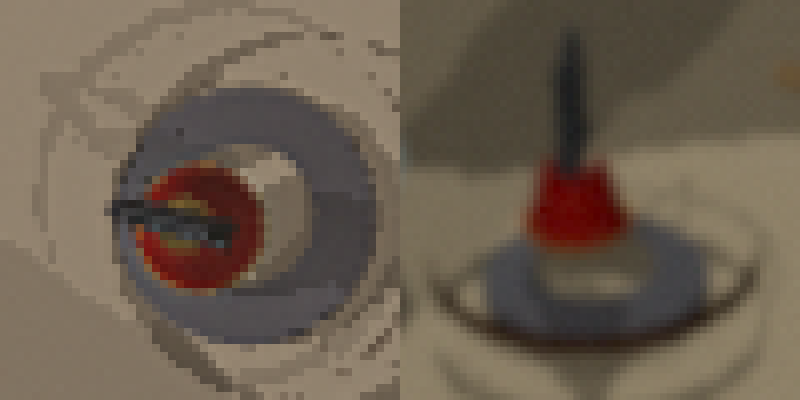

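```bash
cat >> h.py <<'E'
def go(pos,yaw,o=None):
    """print shift cm & turn for TCP to world pos with tool y at stand-like yaw (deg; tool y = (-sin,cos)), mod 180"""
    o=o or bot.get_obs();T=Rq(o["tool_rot"])
    y=np.radians(yaw);c=[]
    for k in(0,np.pi):
        a=y+k;Y=np.array([-np.sin(a),np.cos(a),0]);Z=np.array([0,0,-1.]);X=np.cross(Y,Z)
        c.append((T.inv()*R.from_matrix(np.stack([X,Y,Z],1))).as_rotvec(degrees=True))
    c.sort(key=np.linalg.norm)
    print("at",o["eef_pos"].round(4),"turn",c[0].round(1),"(alt",c[1].round(0),") shift cm",(T.inv().apply(np.array(pos)-o["eef_pos"])*100).round(2))
def bar(ci,p,q,z):
    P=atz(ci,p,z);Q=atz(ci,q,z);d=P-Q
    if d[1]<0:d=-d
    print(((P+Q)/2).round(4),"len",np.linalg.norm(d).round(4),"yaw",np.degrees(np.arctan2(-d[0],d[1])).round(1))
E
python3 - <<'E'
from h import *
t=bot.camera_info("top")
c=lambda x,y,y0=120:(180+x/3.6-.36,y0+y/3.6-.36)
for n,z,p,q in[("bell",.1255,(165+110/8-.44,215+207/8-.44),(165+228/8-.44,215+225/8-.44)),("block",.0985,c(342,408),c(387,411)),("rattle",.0985,c(484,412),c(530,402)),("feeder",.091,c(582,391),c(664,394))]:
    print(n);bar(t,p,q,z)
go([.42,.29,.27],-5)
E
```

```text
bell
[0.4168 0.3047 0.1255] len 0.0475 yaw -8.1
block
[0.4468 0.0038 0.0985] len 0.0402 yaw -3.3
rattle
[ 0.4501 -0.1232  0.0985] len 0.0419 yaw 12.8
feeder
[ 0.4643 -0.2272  0.091 ] len 0.0732 yaw -1.6
at [0.2484 0.6277 0.2237] turn [ -0.   -0.  -16.6] (alt [ -0.   0. 163.] ) shift cm [-28.38 -25.08  -4.63]
```

Request:
carry_out --moves '[[[0, 0, -3], [-5, -4, -1], 8.5], [[0, 0, -6], [-9.5, -8.2, -2], 8.5], [[0, 0, -9], [-14, -12.4, -3], 8.5], [[0, 0, -12], [-18.5, -16.5, -4], 8.5], [[0, 0, -15], [-23, -20.5, -4.6], 8.5]]'

```text
t: 1.68
eef_pos: [0.3877, 0.3507, 0.2705]
tool_rot: [0.0, 0.057, 0.998, 0.001]
contact_force: [0.0, 0.2, 0.1]
gripper_width: 0.994
```

Run:
```python
from h import *
go([.42,.29,.27],-5)
```

```text
at [0.3877 0.3507 0.2705] turn [ 0.1  0.  -1.5] (alt [  0.  -0. 179.] ) shift cm [-3.9  -5.66  0.05]
```

Request:
carry_out --moves '[[[0, 0, -1.5], [-3.9, -5.0, 0], 8.5], [[0, 0, -1.5], [-3.9, -5.7, 0], 8.5]]'

```text
t: 1.92
eef_pos: [0.4218, 0.2865, 0.2702]
tool_rot: [0.001, 0.049, 0.999, -0.0]
contact_force: [-1.1, 1.4, 0.9]
gripper_width: 0.996
```

```bash
cat >> h.py <<'E'
def snap(name,lab=None,cam="wrist",crop=None,s=1):
    o=bot.get_obs();ci=bot.camera_info(cam);im=bot.read_camera(cam)
    v=im[:,:,::-1].copy()
    if lab:
        for x in bot.silhouettes(lab,cam)[:3]: print(lab,round(x["score"],2),np.round(x["location"]),int(x["region"].sum()))
    if crop: v=v[crop[1]:crop[3],crop[0]:crop[2]]
    cv2.imwrite(f"pics/{name}.png",cv2.resize(v,None,fx=s,fy=s,interpolation=cv2.INTER_CUBIC))
    np.savez(f"{name}.npz",im=im,**ci)
    return o,ci,im
def load(name):
    d=np.load(f"{name}.npz");return {k:d[k] for k in d.files}
E
python3 - <<'E'
from h import *
o,ci,im=snap("w1","bell_toy")
print(o["eef_pos"],proj(ci,[.4168,.3047,.1255]))
E
```

```text
bell_toy 0.87 [302. 161.] 1883
[0.42183479 0.28646093 0.27020374] [299.27063    179.17572568]
```

View pics/w1.png

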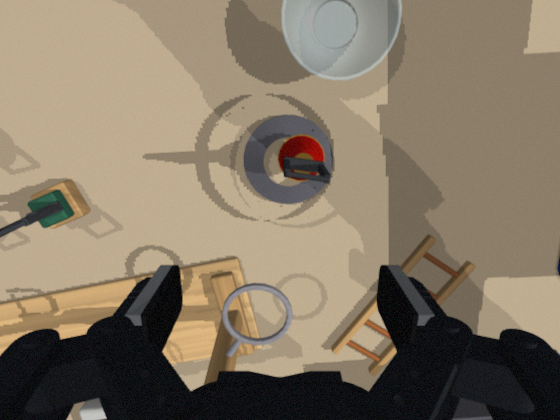

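Run:
```python
from h import *
d=load("w1")
a=cv2.resize(d["im"][90:220,230:360,::-1],(600,600),interpolation=2)
b=d["im"][265:365,205:305,::-1];b=cv2.resize(b,(200,200))
cv2.imwrite("pics/w1c.png",np.hstack([a,cv2.copyMakeBorder(b,0,400,0,0,0)]))
bar(d,(285,176),(329,181),.1255)
r=atz(d,(257,313),.11);print("ring",r)
m=bot.silhouettes  # no
im=d["im"].astype(int);dark=(im.max(2)<75);dark[:130]=0;dark[195:]=0;dark[:,:270]=0;dark[:,345:]=0
ys,xs=np.nonzero(dark)
for y in range(150,190): 
    k=xs[ys==y]
    if len(k):print(y,k.min(),k.max(),len(k),end="; ")
```

```text
[0.4169 0.3117 0.1255] len 0.0396 yaw -12.2
ring [0.56245937 0.24872677 0.11      ]
150 331 331 1; 151 331 331 1; 152 331 331 1; 153 331 331 1; 154 331 331 1; 155 285 331 2; 156 284 332 8; 157 283 332 13; 158 283 300 18; 159 283 307 25; 160 283 312 30; 161 282 317 36; 162 282 322 41; 163 282 323 42; 164 282 323 42; 165 283 324 42; 166 282 324 43; 167 283 325 43; 168 283 325 43; 169 283 326 44; 170 283 327 37; 171 284 327 31; 172 284 328 24; 173 284 329 30; 174 284 329 36; 175 284 329 43; 176 285 330 46; 177 291 329 39; 178 296 329 34; 179 308 329 22; 180 312 328 17; 181 319 328 10; 182 323 328 6; 187 314 315 2;
```

View pics/w1c.png

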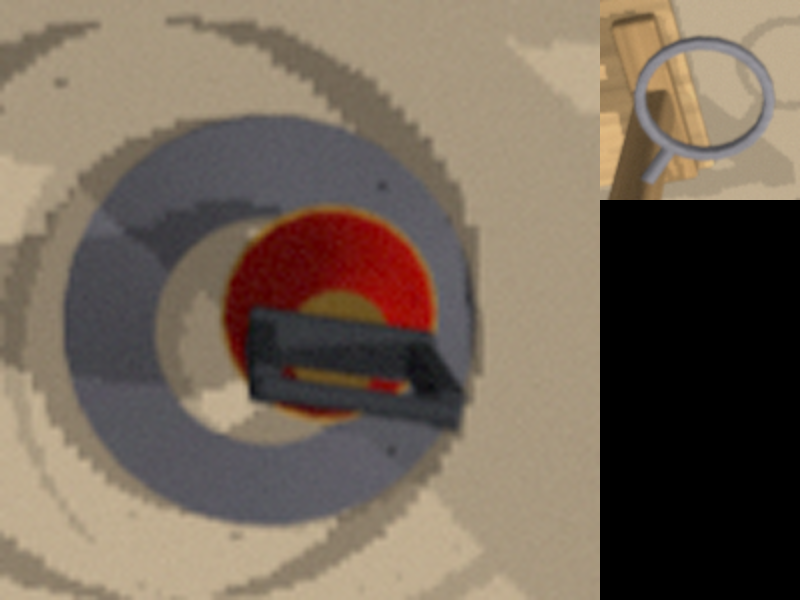

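Run:
```python
from h import *
o,ci,im=snap("w1b")
print(o["eef_pos"],np.abs(o["joint_vel"]).max())
hsv=cv2.cvtColor(im,cv2.COLOR_RGB2HSV)
red=((hsv[...,0]<8)|(hsv[...,0]>172))&(hsv[...,1]>180)&(hsv[...,2]>60)
ys,xs=np.nonzero(red);print("red",xs.min(),xs.max(),ys.min(),ys.max())
# steel ring: gray low-sat
g=(hsv[...,1]<60)&(im.sum(2)>240)&(im.sum(2)<500);g[:275]=0;g[352:]=0;g[:,:215]=0;g[:,300:]=0
c=max(cv2.findContours(g.astype(np.uint8),cv2.RETR_EXTERNAL,cv2.CHAIN_APPROX_NONE)[0],key=len)
e=cv2.fitEllipse(cv2.convexHull(c));print(e,atz(ci,e[0],.11))
n=lambda p:atz(ci,p,.1255)
bar(ci,(284.5,172.5),(329.5,178.5),.1255)
b=proj(ci,[.417,.3085,.057]);print("pred body",b, "bodyx if center 301.5,157:",atz(ci,(301.5,157.5),.045))
```

```text
[0.41926066 0.29030564 0.26990561] 0.0432591956635806
red 276 320 139 182
((251.45547485351562, 319.5291748046875), (66.43899536132812, 75.66194152832031), 58.45933532714844) [0.56709978 0.2468068  0.11      ]
[0.4111 0.3158 0.1255] len 0.0405 yaw -12.9
pred body [295.71113913 167.57549108] bodyx if center 301.5,157: [0.40867934 0.31616962 0.045     ]
```

Run:
```python
from h import *
o,ci,im=snap("w1c2","bell_toy",crop=(230,90,360,220),s=4)
print(o["eef_pos"],np.abs(o["joint_vel"]).max())
dark=(im.max(2)<75);dark[:130]=0;dark[195:]=0;dark[:,:268]=0;dark[:,330:]=0
n,l,st,_=cv2.connectedComponentsWithStats(dark.astype(np.uint8));k=1+st[1:,4].argmax();ys,xs=np.nonzero(l==k)
print(st[k]); 
h=cv2.convexHull(np.stack([xs,ys],1).astype(np.int32));print(cv2.approxPolyDP(h,2,True)[:,0].tolist())
```

```text
bell_toy 0.75 [297. 164.] 1889
[0.41860027 0.29189819 0.26983336] 0.02431479728417252
[277 160  48  28 834]
[[323, 187], [280, 181], [277, 167], [279, 160], [318, 167], [324, 178]]
```

Run:
```python
from h import *
ci=load("w1c2")
bar(ci,(279,178),(324,184),.1255)
go([.413,.3085,.16],-12)
```

```text
[0.4149 0.3122 0.1255] len 0.0407 yaw -12.8
at [0.4181 0.2931 0.2697] turn [ 0.  -0.   7.1] (alt [   0.    0. -173.] ) shift cm [ 0.64  1.49 10.97]
```

Request:
carry_out --moves '[[[0, 0, 4], [0.5, 1.75, 5], 8.5], [[0, 0, 7.9], [0.5, 1.75, 10], 8.5], [[0, 0, 7.9], [0.5, 1.75, 12], 8.5], [[0, 0, 7.9], [0.5, 1.75, 12], 8.5]]'

```text
t: 2.68
eef_pos: [0.4138, 0.3099, 0.1481]
tool_rot: [-0.001, 0.112, 0.994, -0.001]
contact_force: [0.1, -0.4, 0.9]
gripper_width: 0.997
```

Run:
```python
from h import *
o,ci,im=snap("w2","bell_toy")
print(o["eef_pos"],np.abs(o["joint_vel"]).max())
go([.4145,.311,.11],-12.8)
```

```text
bell_toy 0.87 [282. 205.] 4537
[0.41377512 0.3099186  0.14806026] 0.038686585897753166
at [0.4155 0.3105 0.1503] turn [ 0.1  0.  -0.1] (alt [  0.  -0. 180.] ) shift cm [0.11 0.02 4.03]
```

View pics/w2.png

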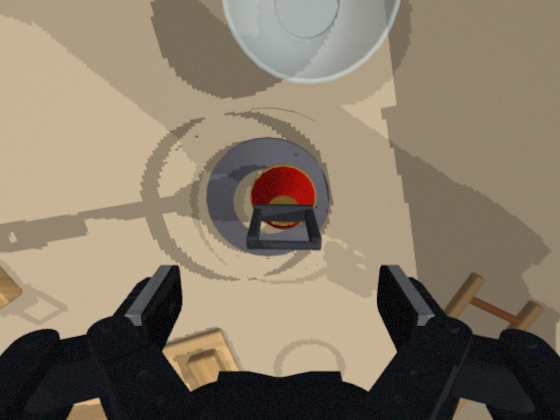

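Run:
```python
from h import *
ci=load("w2"); bar(ci,(247.5,243),(321,244),.1255)
```

```text
[0.4153 0.3121 0.1255] len 0.0409 yaw -13.6
```

Request:
carry_out --moves '[[[0, 0, 0], [0, 0, 4.0], 8.5], [[0, 0, 0], [0, 0, 4.0], 8.5]]'

```text
t: 3.02
eef_pos: [0.4146, 0.3089, 0.1091]
tool_rot: [-0.001, 0.113, 0.994, -0.001]
contact_force: [-1.1, 0.1, 0.1]
gripper_width: 0.996
```

Consistent. Close and lift.

Request:
carry_out --moves '[[[0, 0, 0], [0, 0, 0], 3], [[0, 0, 0], [0, 0, 0], 3], [[0, 0, 0], [0, 0, 0], 3], [[0, 0, 0], [0, 0, 0], 3]]' --newtons 60

```text
t: 3.52
eef_pos: [0.4167, 0.3103, 0.1115]
tool_rot: [0.001, 0.113, 0.994, 0.001]
contact_force: [-0.7, -0.7, 7.1]
gripper_width: 0.448
```

Run:
```python
from h import *
o=bot.get_obs();print(o["gripper_width"],o["joint_vel"].round(3))
go([.52,.10,.30],6.6)
```

```text
0.44758049338096423 [ 0.    -0.    -0.001 -0.001  0.001  0.001  0.   ]
at [0.4167 0.3103 0.1115] turn [  0.2   0.1 -19.6] (alt [  0.  -0. 160.] ) shift cm [-14.82 -18.11 -18.87]
```

Run:
```python
from h import *
def ringfit(im,ci,c0,rp,z=.11):
    # model fit: centre XY s.t. projected annulus mid circle (r=35mm) maximises "steel" gradient: use grayness
    f=im.astype(float); 
    s=(f.max(2)-f.min(2)); s=cv2.GaussianBlur(-s,(0,0),.6)   # low saturation = steel
    th=np.linspace(0,2*np.pi,180,endpoint=False);best=[]
    from scipy.optimize import minimize
    def cost(p):
        tot=0
        for r,w in((.035,1),(.0295,-.5),(.0405,-.5)):
            P=np.stack([p[0]+r*np.cos(th),p[1]+r*np.sin(th),np.full(180,z)],-1)
            uv=proj(ci,P).astype(np.float32)
            tot+=w*np.median(cv2.remap(s.astype(np.float32),uv[:,:1],uv[:,1:],1))
        return -tot
    g=[(cost((c0[0]+a,c0[1]+b)),c0[0]+a,c0[1]+b) for a in np.arange(-.01,.0101,.0005) for b in np.arange(-.01,.0101,.0005)]
    m=min(g);top=[x for x in g if x[0]<m[0]*.93];return np.mean([x[1:] for x in top],0).round(4),round(m[0],1),len(top)
t=bot.camera_info("top");im=cv2.imread("pics/top0.png")[:,:,::-1]
L=ringfit(im,t,(.566,.2434),0);Rr=ringfit(im,t,(.627,-.2863),0);print(L,Rr)
w=load("w1c2");print("wristL",ringfit(w["im"],w,(.566,.2454),0))
s=bot.camera_info("side");si=cv2.imread("pics/side0.png")[:,:,::-1]
print("side",ringfit(si,s,(.566,.2434),0),ringfit(si,s,(.627,-.2863),0))
d=L[0]-Rr[0];print(np.hypot(*d),np.degrees(np.arctan2(-d[0],d[1])))
```

```text
(array([0.5664, 0.2452]), np.float32(-19.6), 35) (array([ 0.6275, -0.2868]), np.float32(-17.1), 30)
wristL (array([0.5642, 0.2485]), np.float32(-38.4), 94)
side (array([0.5701, 0.2462]), np.float32(-7.0), 19) (array([ 0.6283, -0.2853]), np.float32(-27.7), 15)
0.5354971615237564 6.551692806912378
```

Request:
carry_out --moves '[[[0, 0, 0], [0, 0, -6], 3], [[0, 0, 0], [0, 0, -12], 3], [[0, 0, -4], [-1, -4, -16.5], 3], [[0, 0, -9], [-3, -9, -18.9], 3], [[0, 0, -14], [-5, -14, -18.9], 3]]'

```text
t: 4.15
eef_pos: [0.4341, 0.1605, 0.3017]
tool_rot: [0.002, -0.01, 1.0, 0.002]
contact_force: [1.7, -0.2, -2.0]
gripper_width: 0.445
```

```bash
cat >> h.py <<'E'
XV=np.array([.9935,.1142,0]);YV=np.array([-.1142,.9935,0])
HK=np.array([[.5970,.1384,.18],[.6090,.0341,.18],[.6210,-.0703,.18],[.6330,-.1746,.18]])
E
python3 - <<'E'
from h import *
o=bot.get_obs()
for dx,z in((-.06,.1765),(0,.1765),(0,.14)):
    p=HK[0]+dx*XV;p[2]=z;go(p,6.56,o)
E
```

```text
at [0.4341 0.1605 0.3017] turn [ 0.2  0.3 -5.4] (alt [  0.  -0. 175.] ) shift cm [-10.21  -3.15  12.56]
at [0.4341 0.1605 0.3017] turn [ 0.2  0.3 -5.4] (alt [  0.  -0. 175.] ) shift cm [-16.18  -2.59  12.59]
at [0.4341 0.1605 0.3017] turn [ 0.2  0.3 -5.4] (alt [  0.  -0. 175.] ) shift cm [-16.16  -2.6   16.24]
```

Request:
carry_out --moves '[[[0, 0, -2], [-3.5, -1, 4], 3], [[0, 0, -4], [-7, -2, 8], 3], [[0, 0, -5.4], [-10.2, -3.1, 12.4], 3], [[0, 0, -5.4], [-10.2, -3.1, 12.4], 3], [[0, 0, -5.4], [-10.2, -3.1, 12.4], 3]]'

```text
t: 4.78
eef_pos: [0.5353, 0.1326, 0.1754]
tool_rot: [0.0, -0.056, 0.998, 0.0]
contact_force: [0.1, -0.6, -0.7]
gripper_width: 0.443
```

Run:
```python
from h import *
o,ci,im=snap("w3",None)
sd=bot.read_camera("side");np.savez("side3.npz",im=sd)
a=cv2.resize(sd[120:280,260:420,::-1],(560,560),interpolation=2)
b=cv2.resize(im[190:330,180:380,::-1],(240,168))
cv2.imwrite("pics/c3.png",np.hstack([a,cv2.copyMakeBorder(b,0,392,0,0,0)]))
for dx,z in((-.06,.1765),(0,.1765),(0,.138)):
    p=HK[0]+dx*XV;p[2]=z;go(p,6.56,o)
print(o["joint_vel"].round(3),o["contact_force"])
```

```text
at [0.5353 0.1326 0.1754] turn [ 0.   0.  -0.2] (alt [  0.  -0. 180.] ) shift cm [-0.2  -0.13 -0.11]
at [0.5353 0.1326 0.1754] turn [ 0.   0.  -0.2] (alt [  0.  -0. 180.] ) shift cm [-6.2  -0.12 -0.1 ]
at [0.5353 0.1326 0.1754] turn [ 0.   0.  -0.2] (alt [  0.  -0. 180.] ) shift cm [-6.2  -0.12  3.75]
[-0.011 -0.031 -0.005 -0.004  0.    -0.005  0.001] [ 0.13878093 -0.56381471 -0.68435812]
```

View pics/w3.png

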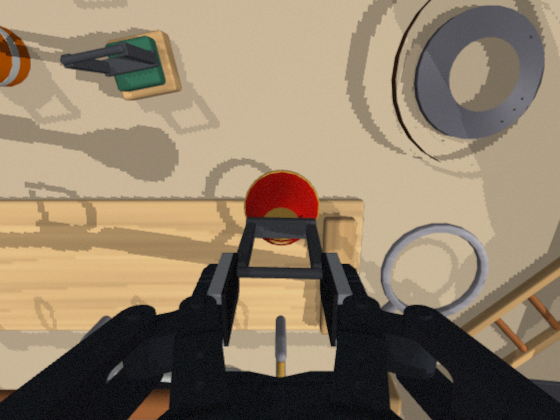

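Run:
```python
from h import *
ci=load("w3");o=bot.get_obs()
print("tcp",o["eef_pos"])
for z in(.188,.1895,.191):bar(ci,(240.5,271),(320.5,271),z)
print("nose front expect",proj(ci,HK[0]-.016*XV),proj(ci,HK[0]-.012*XV+[0,0,.004]), "ring exp",proj(ci,HK[0]-.018*XV+.1105*YV+[0,0,-.07]))
```

```text
tcp [0.53552817 0.13322082 0.17644543]
[0.5342 0.1328 0.188 ] len 0.0365 yaw 6.4
[0.5334 0.1327 0.1895] len 0.0361 yaw 6.4
[0.5325 0.1326 0.191 ] len 0.0357 yaw 6.4
nose front expect [277.40514135 344.48080743] [277.40268544 356.38220803] ring exp [432.26701635 273.83653816]
```

Request:
carry_out --moves '[[[0, 0, 0], [-3.2, -0.1, 0], 3], [[0, 0, 0], [-6.3, -0.15, 0], 3], [[0, 0, 0], [-6.3, -0.15, 0], 3], [[0, 0, 0], [-6.3, -0.15, 0], 3]]'

```text
t: 5.38
eef_pos: [0.5974, 0.1383, 0.1756]
tool_rot: [0.0, -0.056, 0.998, 0.0]
contact_force: [0.8, -0.2, -1.6]
gripper_width: 0.445
```

Run:
```python
from h import *
o=bot.get_obs();p=HK[0]+.002*XV;p[2]=.139;go(p,6.56,o);print(o["contact_force"].round(1),o["torque"].round(2))
```

```text
at [0.5974 0.1383 0.1756] turn [ 0.   0.  -0.1] (alt [  0.  -0. 180.] ) shift cm [-0.16  0.01  3.66]
[ 0.8 -0.2 -1.6] [ 0.03 -0.01 -0.05]
```

Request:
carry_out --moves '[[[0, 0, 0], [-0.1, 0, 1.3], 3], [[0, 0, 0], [-0.1, 0, 2.6], 3], [[0, 0, 0], [-0.1, 0, 3.8], 3], [[0, 0, 0], [-0.1, 0, 3.8], 3], [[0, 0, 0], [-0.1, 0, 3.8], 3]]'

```text
t: 6.0
eef_pos: [0.5985, 0.138, 0.1365]
tool_rot: [-0.001, -0.056, 0.998, 0.0]
contact_force: [-2.6, 0.4, 6.9]
gripper_width: 0.446
```

Run:
```python
from h import *
o,ci,im=snap("w4",None)
print(o["eef_pos"],o["contact_force"].round(1),o["torque"].round(2))
sd=bot.read_camera("side")
a=cv2.resize(sd[120:280,260:420,::-1],(480,480),interpolation=2)
b=cv2.resize(im[230:390,200:360,::-1],(320,320))
cv2.imwrite("pics/c4.png",np.hstack([a,cv2.copyMakeBorder(b,0,160,0,0,0)]))
```

```text
[0.59848063 0.13804151 0.13645368] [-2.6  0.4  6.9] [-0.    0.53 -0.04]
```

View pics/c4.png

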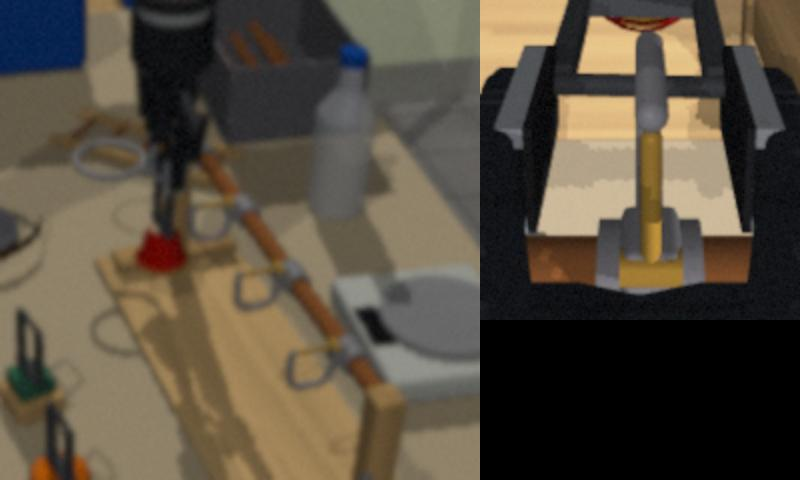

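Run:
```python
from h import *
ci=load("w4");h=HK[0]
f=lambda P:((proj(ci,P)-[200,230])*2+[480,0]).round()
print("gate tip shut",f(h-.0075*XV),"hinge",f(h+.023*XV))
for a in(.5,.9,1.2):print("open",a,f(h+(.023-.0305*np.cos(a))*XV-[0,0,.0305*np.sin(a)]))
print("nose top",f(h-.012*XV+[0,0,.004]),"nose bottom",f(h-.014*XV-[0,0,.034]))
for z in(-.024,-.0285):
  for x in(-.01,-.005,0,.005,.01):print(z,x,f(h+x*XV+[0,0,z]))
```

```text
gate tip shut [643. 126.] hinge [643. 264.]
open 0.5 [642. 103.]
open 0.9 [642. 113.]
open 1.2 [642. 133.]
nose top [643. 116.] nose bottom [642.  19.]
-0.024 -0.01 [642.  54.]
-0.024 -0.005 [642.  75.]
-0.024 0 [642.  96.]
-0.024 0.005 [642. 116.]
-0.024 0.01 [642. 136.]
-0.0285 -0.01 [642.  45.]
-0.0285 -0.005 [642.  66.]
-0.0285 0 [642.  86.]
-0.0285 0.005 [642. 106.]
-0.0285 0.01 [642. 125.]
```

Request:
carry_out --moves '[[[0, 0, 0], [0, 0, -0.2], 8.5], [[0, 0, 0], [0, 0, -0.2], 8.5], [[0, 0, 0], [0, 0, -0.2], 8.5], [[0, 0, 0], [0, 0, -5], 8.5], [[0, 0, 0], [0, 0, -11], 8.5]]'

```text
t: 6.72
eef_pos: [0.598, 0.1378, 0.2464]
tool_rot: [-0.002, -0.056, 0.998, -0.001]
contact_force: [1.7, -0.1, -0.3]
gripper_width: 0.997
```

Run:
```python
from h import *
o,ci,im=snap("w5",None)
sd=bot.read_camera("side")
a=cv2.resize(sd[120:280,260:420,::-1],(400,400),interpolation=2)
b=cv2.resize(im[200:400,180:380,::-1],(400,400))
cv2.imwrite("pics/c5.png",np.hstack([a,b]))
tp=bot.read_camera("top");cv2.imwrite("pics/top5.png",tp[:,:,::-1])
go([.45,.004,.26],-3.3,o)
```

```text
at [0.598  0.1378 0.2464] turn [-0.1 -0.2  9.7] (alt [   0.   -0. -170.] ) shift cm [ 16.21 -11.64  -1.29]
```

View pics/c5.png

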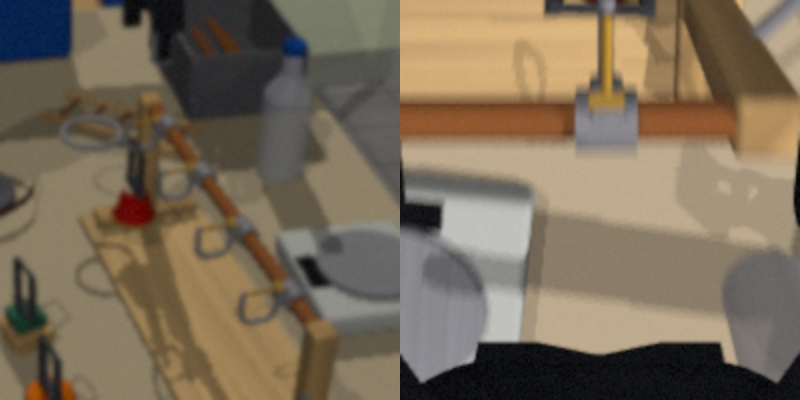

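Request:
carry_out --moves '[[[0, 0, 2], [4, -2.5, -1], 8.5], [[0, 0, 4], [8.5, -5.5, -1], 8.5], [[0, 0, 7], [13, -8.5, 0], 8.5], [[0, 0, 9.7], [16.2, -11.6, 4], 8.5], [[0, 0, 9.7], [16.2, -11.6, 6], 8.5]]'

```text
t: 7.5
eef_pos: [0.4467, 0.0018, 0.1841]
tool_rot: [-0.002, 0.031, 1.0, -0.0]
contact_force: [0.1, 0.3, 0.2]
gripper_width: 0.996
```

Request:
carry_out --moves '[[[0, 0, 0], [0, 0, 0], 8.5], [[0, 0, 0], [0, 0, 0], 8.5]]'

```text
t: 7.75
eef_pos: [0.4516, 0.0051, 0.1869]
tool_rot: [0.0, 0.028, 1.0, -0.0]
contact_force: [-0.3, -0.1, 0.2]
gripper_width: 0.998
```

```bash
cat >> h.py <<'E'
from scipy.optimize import least_squares
def eye(name,labels,base=0.,guess=None,thr=75):
    """dark eye region within the silhouette hull (dilated); fit projected eye outline by rendering (IoU)"""
    o,ci,im=snap(name)
    dark=(im.max(2)<thr).astype(np.uint8)
    def poly(p,zs=(0,)):
        a=np.radians(p[2]);Y=np.array([-np.sin(a),np.cos(a),0]);X=np.array([np.cos(a),np.sin(a),0]);C=np.array([p[0],p[1],base])
        m=np.zeros(im.shape[:2],np.uint8)
        def box(y0,y1,z0,z1,h=.004):
            P=[C+sx*h*X+y*Y+[0,0,z] for sx in(-1,1) for y in(y0,y1) for z in(z0,z1)]
            cv2.fillConvexPoly(m,cv2.convexHull(np.round(proj(ci,np.array(P))*16).astype(np.int32)),1,shift=4)
        box(-.021,-.015,.04,.101);box(.015,.021,.04,.101);box(-.021,.021,.096,.101,.0025);box(-.021,.021,.04,.046)
        return m
    if guess is None: guess=[*o["eef_pos"][:2],0]
    win=cv2.dilate(poly(guess),np.ones((61,61),np.uint8))
    dark=dark*win
    def sc(p):
        m=poly(p);return (m&dark).sum()/max(1,(m|dark).sum())
    best=max((sc((guess[0]+dx,guess[1]+dy,guess[2]+da)),dx,dy,da) for dx in np.arange(-.02,.021,.005) for dy in np.arange(-.02,.021,.005) for da in range(-24,25,8))
    p=np.array(guess)+best[1:]
    for st in((.002,.002,4),(.001,.001,2),(.0005,.0005,1)):
        for _ in range(6):
            c=[(sc(p+np.array(d)*st),tuple(p+np.array(d)*st)) for d in np.ndindex(3,3,3) for d in [np.array(d)-1]]
            b=max(c)
            if np.allclose(b[1],p):break
            p=np.array(b[1])
    print(name,"iou",round(sc(p),3),"eye",p.round(4),"tcp",o["eef_pos"].round(4),"vel",np.abs(o["joint_vel"]).max().round(3))
    return p
E
python3 - <<'E'
from h import *
p=eye("b1","block_toy",guess=[.4468,.0038,-3.3])
go([p[0],p[1],.083],p[2])
E
```

```text
b1 iou 0.597 eye [4.453e-01 6.300e-03 1.570e+01] tcp [0.4516 0.0051 0.1869] vel 0.015
at [0.4519 0.0051 0.1872] turn [ -0.    0.1 -18.9] (alt [  0.   0. 161.] ) shift cm [ 0.68  0.08 10.42]
```

Run:
```python
from h import *
d=load("b1");im=d["im"][:,:,::-1]
c=(d["im"].max(2)<75)
m=im.copy();m[c]=(0,0,255)
cv2.imwrite("pics/b1v.png",cv2.resize(np.hstack([im[120:300,180:380],m[120:300,180:380]]),None,fx=2,fy=2))
```

```text
(no output)
```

View pics/b1v.png

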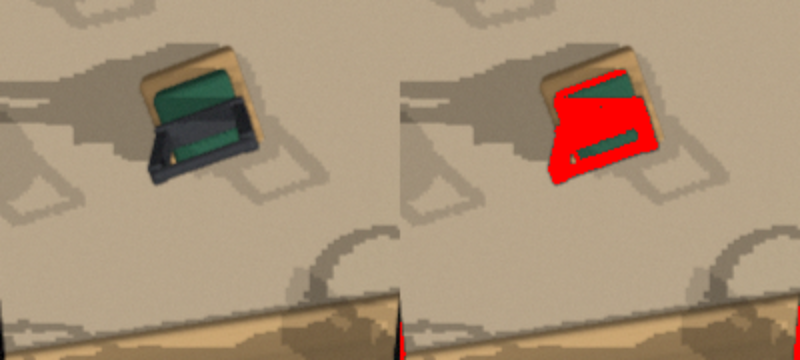

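```bash
sed -i 's/dark=(im.max(2)<thr).astype(np.uint8)/f=im.astype(int);dark=((f.max(2)<thr)\&(f.max(2)-f.min(2)<22)).astype(np.uint8)/' h.py
python3 - <<'E'
from h import *
d=load("b1");bar(d,(254.5,209.5),(309,192),.0985)
p=eye("b2","",guess=[.4453,.0063,15.7])
p=eye("b3","",guess=[.4453,.0063,15.7],thr=90)
E
```

```text
[0.4479 0.0068 0.0985] len 0.0424 yaw 15.4
b2 iou 0.738 eye [4.453e-01 6.800e-03 1.770e+01] tcp [0.4519 0.0051 0.1872] vel 0.006
b3 iou 0.753 eye [4.458e-01 6.300e-03 1.770e+01] tcp [0.452  0.0052 0.1873] vel 0.004
```

Request:
carry_out --moves '[[[0, 0, -10], [0.5, 0.1, 2], 8.5], [[0, 0, -19.9], [0.5, 0.1, 5], 8.5], [[0, 0, -19.9], [0.5, 0.1, 10.4], 8.5], [[0, 0, -19.9], [0.5, 0.1, 10.4], 8.5], [[0, 0, -19.9], [0.5, 0.1, 10.4], 3]]'

```text
t: 8.52
eef_pos: [0.4472, 0.006, 0.0841]
tool_rot: [0.001, -0.144, 0.99, -0.0]
contact_force: [-0.2, 0.1, -0.3]
gripper_width: 0.813
```

Request:
carry_out --moves '[[[0, 0, 0], [0, 0, 0], 3], [[0, 0, 0], [0, 0, 0], 3], [[0, 0, 0], [0, 0, 0], 3]]'

```text
t: 8.9
eef_pos: [0.4478, 0.0065, 0.0849]
tool_rot: [0.002, -0.144, 0.99, 0.001]
contact_force: [-2.5, 2.4, 11.9]
gripper_width: 0.442
```

Run:
```python
from h import *
p=eye("b4","",guess=[.4465,.0065,16.7])
o=bot.get_obs()
for dx,z in((-.06,.26),(-.06,.1765),(0.,.1765)):
    p=HK[1]+dx*XV;p[2]=z;go(p,6.56,o)
```

```text
b4 iou 0.494 eye [4.46e-01 6.50e-03 1.67e+01] tcp [0.4478 0.0065 0.0849] vel 0.002
at [0.4478 0.0065 0.0849] turn [ 0.   0.2 10.1] (alt [  -0.    0. -170.] ) shift cm [-10.4   -0.91 -17.47]
at [0.4478 0.0065 0.0849] turn [ 0.   0.2 10.1] (alt [  -0.    0. -170.] ) shift cm [-10.37  -0.92  -9.12]
at [0.4478 0.0065 0.0849] turn [ 0.   0.2 10.1] (alt [  -0.    0. -170.] ) shift cm [-16.27  -1.97  -9.1 ]
```

Request:
carry_out --moves '[[[0, 0, 0], [0, 0, -5], 3], [[0, 0, 4], [-2.5, -0.2, -9.1], 3], [[0, 0, 10], [-7, -0.6, -9.1], 3], [[0, 0, 10.1], [-10.3, -0.9, -9.1], 3], [[0, 0, 10.1], [-10.3, -0.9, -9.1], 3]]'

```text
t: 9.57
eef_pos: [0.5498, 0.0276, 0.1748]
tool_rot: [0.002, -0.057, 0.998, 0.0]
contact_force: [-0.8, 0.2, -0.6]
gripper_width: 0.439
```

Request:
carry_out --moves '[[[0, 0, 0], [0, 0, 0], 3], [[0, 0, 0], [0, 0, 0], 3]]'

```text
t: 9.82
eef_pos: [0.5465, 0.0264, 0.1739]
tool_rot: [-0.0, -0.057, 0.998, 0.0]
contact_force: [-0.0, -0.4, -0.1]
gripper_width: 0.44
```

Run:
```python
from h import *
o,ci,im=snap("b5");print(o["gripper_width"],o["contact_force"].round(1))
for dx,z in((-.06,.1765),(0.002,.1765),(0.002,.137)):
    p=HK[1]+dx*XV;p[2]=z;go(p,6.56,o)
p=HK[1]-.06*XV;p[2]+=.0103
a=[proj(ci,p+s*YV*.021) for s in(-1,1)];print("bar exp",a)
g=im.astype(int).sum(2)[:,262:298:6];print(g[240:300:2,2])
```

```text
0.44049227537803815 [-0.  -0.4 -0.1]
at [0.5465 0.0264 0.1739] turn [ 0.  -0.  -0.1] (alt [ -0.  -0. 180.] ) shift cm [-0.3   0.05 -0.26]
at [0.5465 0.0264 0.1739] turn [ 0.  -0.  -0.1] (alt [ -0.  -0. 180.] ) shift cm [-6.5   0.06 -0.26]
at [0.5465 0.0264 0.1739] turn [ 0.  -0.  -0.1] (alt [ -0.  -0. 180.] ) shift cm [-6.5   0.06  3.69]
bar exp [array([234.27234761, 283.37745273]), array([327.84479557, 283.29284934])]
[249 243 238 226 217 212 388 389 384 390 476 556 560 547 442 133 153 169
 151 136 468 534 506 529 553 549 550 565 554 539]
```

Request:
carry_out --moves '[[[0, 0, 0], [0, 0, -0.25], 3], [[0, 0, 0], [-3.3, 0.05, -0.25], 3], [[0, 0, 0], [-6.5, 0.05, -0.25], 3], [[0, 0, 0], [-6.5, 0.05, -0.25], 3], [[0, 0, 0], [-6.5, 0.05, -0.25], 3]]'

```text
t: 10.5
eef_pos: [0.611, 0.0343, 0.176]
tool_rot: [-0.001, -0.057, 0.998, -0.0]
contact_force: [-0.9, -0.3, -0.4]
gripper_width: 0.444
```

Request:
carry_out --moves '[[[0, 0, 0], [0, 0, 1.3], 3], [[0, 0, 0], [0, 0, 2.6], 3], [[0, 0, 0], [0, 0, 3.8], 3], [[0, 0, 0], [0, 0, 3.9], 3], [[0, 0, 0], [0, 0, 3.9], 3]]'

```text
t: 11.12
eef_pos: [0.6112, 0.0345, 0.1371]
tool_rot: [-0.0, -0.057, 0.998, 0.0]
contact_force: [-2.8, -0.1, 8.4]
gripper_width: 0.442
```

Run:
```python
from h import *
o,ci,im=snap("b6")
p=HK[1]+.002*XV;p[2]=.137;go(p,6.56,o);print(o["torque"].round(2))
g=im.astype(int).sum(2)
print("bar rows",g[250:290,262],"\nref",load("w4")["im"].astype(int).sum(2)[250:290,262])
```

```text
at [0.6112 0.0345 0.1371] turn [ 0.  -0.1 -0.1] (alt [ -0.  -0. 180.] ) shift cm [ 0.03 -0.01  0.01]
[-0.03  0.64  0.01]
bar rows [137 323 526 582 573 579 569 560 553 548 536 535 526 528 537 538 540 544
 439 120 135 162 164 173 175 175 159 147 158 306 500 561 561 554 564 549
 555 561 567 567] 
ref [565 564 561 565 569 566 565 566 565 557 545 540 544 545 551 557 466 178
 126 144 157 168 176 166 166 136 143 220 437 544 553 554 560 558 557 547
 543 540 539 541]
```

```bash
cat >> h.py <<'E'
def brass(im):
    h=cv2.cvtColor(im,cv2.COLOR_RGB2HSV);m=(h[...,0]>14)&(h[...,0]<28)&(h[...,1]>150)&(h[...,2]>60)
    m[:,:255]=0;m[:,310:]=0;m[:285]=0
    r=np.nonzero(m.sum(1)>3)[0]
    return r.min(),r.max(),m.sum(1)[290:365:5].tolist()
E
python3 - <<'E'
from h import *
for n in("w4","b6"):print(n,brass(load(n)["im"]))
E
```

```text
w4 (np.int64(297), np.int64(373), [0, 0, 9, 9, 9, 9, 9, 9, 9, 9, 10, 10, 9, 10, 14])
b6 (np.int64(293), np.int64(369), [0, 9, 9, 10, 10, 9, 9, 9, 9, 10, 10, 10, 10, 8, 31])
```

Request:
carry_out --moves '[[[0, 0, 0], [0, 0, -0.2], 8.5], [[0, 0, 0], [0, 0, -0.2], 8.5], [[0, 0, 0], [0, 0, -0.2], 8.5], [[0, 0, 0], [0, 0, -5], 8.5], [[0, 0, 0], [0, 0, -11], 8.5]]'

```text
t: 11.8
eef_pos: [0.6108, 0.0346, 0.2469]
tool_rot: [-0.002, -0.057, 0.998, -0.0]
contact_force: [0.3, -0.2, -0.3]
gripper_width: 0.999
```

Run:
```python
from h import *
o,ci,im=snap("b7")
print("bar rest",proj(ci,HK[1]+[0,0,-.0285]))
sd=bot.read_camera("side");cv2.imwrite("pics/b7s.png",cv2.resize(sd[150:260,270:390,::-1],(600,550)))
print([ (round(x["score"],2),np.round(x["location"])) for x in bot.silhouettes("block_toy","side")[:2]], "exp",proj(bot.camera_info("side"),HK[1]+[0,0,-.09]))
go([.453,-.123,.186],12.8,o)
```

```text
bar rest [279.16556822 201.18856272]
[(0.69, array([277., 278.])), (0.59, array([328., 217.]))] exp [325.66414004 216.86884461]
at [0.6108 0.0346 0.2469] turn [-0.  -0.2 -6.3] (alt [ -0.   0. 174.] ) shift cm [ 17.45 -13.87   6.16]
```

Request:
carry_out --moves '[[[0, 0, -1], [4.5, -2.5, -1], 8.5], [[0, 0, -3], [9, -5.5, -1], 8.5], [[0, 0, -5], [13, -9, 0], 8.5], [[0, 0, -6.3], [16, -12, 3], 8.5], [[0, 0, -6.3], [17.4, -13.9, 6], 8.5]]'

```text
t: 12.58
eef_pos: [0.4523, -0.1246, 0.1856]
tool_rot: [-0.001, -0.111, 0.994, 0.0]
contact_force: [0.2, 0.3, -0.3]
gripper_width: 0.996
```

Request:
carry_out --moves '[[[0, 0, 0], [0, 0, 0], 8.5], [[0, 0, 0], [0, 0, 0], 8.5], [[0, 0, 0], [0, 0, 0], 8.5]]'

```text
t: 12.95
eef_pos: [0.4561, -0.1223, 0.1878]
tool_rot: [0.001, -0.112, 0.994, -0.0]
contact_force: [0.4, 0.0, 0.1]
gripper_width: 0.992
```

Run:
```python
from h import *
p=eye("r1","",guess=[.4501,-.1232,12.8])
im=load("r1")["im"];h=cv2.cvtColor(im,cv2.COLOR_RGB2HSV)
for n,m in(("orange",(h[...,0]>4)&(h[...,0]<14)&(h[...,1]>190)),("purple",(h[...,0]>130)&(h[...,0]<160)&(h[...,1]>120))):
    ys,xs=np.nonzero(m)
    if len(xs):print(n,len(xs),np.median(xs),np.median(ys))
bot.silhouettes
go([p[0],p[1],.083],p[2])
cv2.imwrite("pics/r1v.png",cv2.resize(im[60:340,100:460,::-1],None,fx=2,fy=2))
```

```text
r1 iou 0.746 eye [ 0.4511 -0.1222 12.8   ] tcp [ 0.4561 -0.1223  0.1878] vel 0.004
orange 714 277.5 173.0
purple 4687 358.0 88.0
at [ 0.456  -0.1224  0.1878] turn [-0.   0.1  0.1] (alt [  -0.   -0. -180.] ) shift cm [ 0.48  0.13 10.48]
```

View pics/r1v.png

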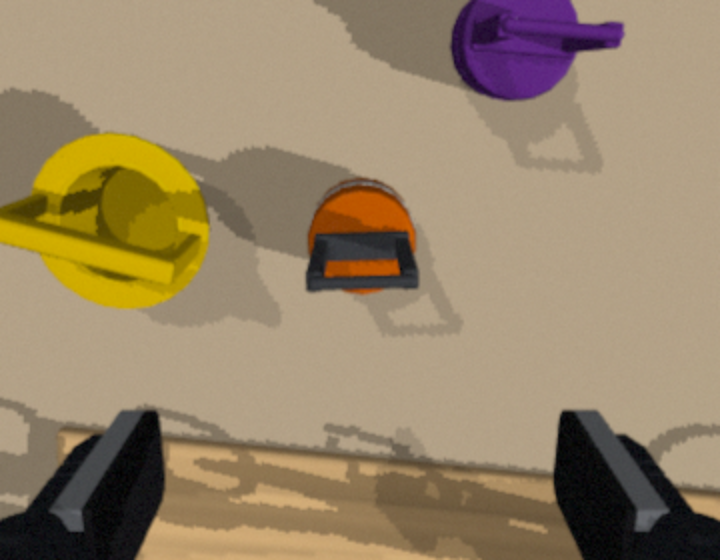

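Request:
carry_out --moves '[[[0, 0, 0], [0.4, 0.1, 2], 6.5], [[0, 0, 0], [0.4, 0.1, 5], 6.5], [[0, 0, 0], [0.4, 0.1, 10.4], 6.5], [[0, 0, 0], [0.4, 0.1, 10.4], 6.5], [[0, 0, 0], [0.4, 0.1, 10.4], 3]]'

```text
t: 13.62
eef_pos: [0.4518, -0.1232, 0.0846]
tool_rot: [0.001, -0.112, 0.994, -0.0]
contact_force: [0.7, -0.9, -0.2]
gripper_width: 0.562
```

Request:
carry_out --moves '[[[0, 0, 0], [0, 0, 0], 3], [[0, 0, 0], [0, 0, 0], 3], [[0, 0, 0], [0, 0, 0], 3]]'

```text
t: 14.0
eef_pos: [0.4526, -0.1231, 0.0856]
tool_rot: [0.002, -0.112, 0.994, -0.0]
contact_force: [-1.3, 1.0, 7.7]
gripper_width: 0.439
```

Run:
```python
from h import *
o=bot.get_obs()
for dx,z in((-.06,.1765),):
    p=HK[2]+dx*XV;p[2]=z;go(p,6.56,o)
```

```text
at [ 0.4526 -0.1231  0.0856] turn [-0.   0.3  6.3] (alt [  -0.   -0. -174.] ) shift cm [-11.66   2.06  -9.04]
```

Request:
carry_out --moves '[[[0, 0, 0], [0, 0, -5.5], 3], [[0, 0, 3], [-3, 0.5, -9.2], 3], [[0, 0, 6.3], [-7.5, 1.3, -9.2], 3], [[0, 0, 6.3], [-11.5, 2, -9.2], 3], [[0, 0, 6.3], [-11.5, 2, -9.2], 3]]'

```text
t: 14.62
eef_pos: [0.5617, -0.0759, 0.177]
tool_rot: [0.002, -0.059, 0.998, 0.0]
contact_force: [-1.1, -1.0, -0.7]
gripper_width: 0.441
```

Request:
carry_out --moves '[[[0, 0, 0], [0, 0, 0], 3], [[0, 0, 0], [0, 0, 0], 3]]'

```text
t: 14.88
eef_pos: [0.5575, -0.079, 0.1757]
tool_rot: [0.0, -0.056, 0.998, 0.0]
contact_force: [0.2, -0.6, -0.6]
gripper_width: 0.439
```

Run:
```python
from h import *
o,ci,im=snap("r5");print(o["gripper_width"],o["contact_force"].round(1))
for dx,z in((-.06,.1775),(0.002,.1775),(0.002,.137)):
    p=HK[2]+dx*XV;p[2]=z;go(p,6.56,o)
print(im.astype(int).sum(2)[250:290,262])
```

```text
0.4389873812048613 [ 0.2 -0.6 -0.6]
at [ 0.5575 -0.079   0.1757] turn [ 0.   0.  -0.1] (alt [  0.  -0. 180.] ) shift cm [-0.41  0.14 -0.18]
at [ 0.5575 -0.079   0.1757] turn [ 0.   0.  -0.1] (alt [  0.  -0. 180.] ) shift cm [-6.61  0.16 -0.18]
at [ 0.5575 -0.079   0.1757] turn [ 0.   0.  -0.1] (alt [  0.  -0. 180.] ) shift cm [-6.61  0.16  3.87]
[268 282 299 304 298 292 379 491 534 537 552 552 553 551 554 551 556 558
 554 478 260 123 139 145 162 184 178 167 148 146 177 391 527 522 514 511
 509 506 507 516]
```

Request:
carry_out --moves '[[[0, 0, 0], [0, 0.1, -0.15], 3], [[0, 0, 0], [-3.3, 0.1, -0.15], 3], [[0, 0, 0], [-6.6, 0.15, -0.15], 3], [[0, 0, 0], [-6.6, 0.15, -0.15], 3], [[0, 0, 0], [-6.6, 0.15, -0.15], 3]]'

```text
t: 15.55
eef_pos: [0.6229, -0.0696, 0.1764]
tool_rot: [-0.001, -0.056, 0.998, -0.0]
contact_force: [-0.0, -0.1, -1.0]
gripper_width: 0.438
```

Request:
carry_out --moves '[[[0, 0, 0], [0, 0, 1.3], 3], [[0, 0, 0], [0, 0, 2.6], 3], [[0, 0, 0], [0, 0, 3.8], 3], [[0, 0, 0], [0, 0, 4.0], 3], [[0, 0, 0], [0, 0, 4.0], 3]]'

```text
t: 16.18
eef_pos: [0.6232, -0.0696, 0.1374]
tool_rot: [-0.0, -0.056, 0.998, 0.0]
contact_force: [-4.5, 1.0, 12.0]
gripper_width: 0.438
```

Run:
```python
from h import *
o,ci,im=snap("r6")
p=HK[2]+.002*XV;p[2]=.137;go(p,6.56,o);print(o["torque"].round(2))
print("bar rows",im.astype(int).sum(2)[255:290,262],brass(im))
```

```text
at [ 0.6232 -0.0696  0.1374] turn [ 0.  -0.  -0.1] (alt [ -0.  -0. 180.] ) shift cm [ 0.03 -0.05  0.04]
[0.04 0.96 0.01]
bar rows [225 252 414 544 545 535 529 524 527 529 532 535 526 537 466 254 119 138
 166 169 174 179 165 147 150 177 392 550 548 560 556 566 571 580 563] (np.int64(292), np.int64(368), [0, 10, 10, 10, 10, 10, 10, 10, 9, 9, 10, 9, 10, 9, 30])
```

Request:
carry_out --moves '[[[0, 0, 0], [0, 0, -0.3], 8.5], [[0, 0, 0], [0, 0, -0.3], 8.5], [[0, 0, 0], [0, 0, -0.3], 8.5], [[0, 0, 0], [0, 0, -5], 8.5], [[0, 0, 0], [0, 0, -11], 8.5]]'

```text
t: 16.85
eef_pos: [0.6226, -0.0689, 0.2462]
tool_rot: [-0.002, -0.057, 0.998, -0.0]
contact_force: [1.3, -0.4, 0.2]
gripper_width: 0.996
```

Run:
```python
from h import *
o,ci,im=snap("t8",cam="top")
for l in("bead_toy","feeder_cup","water_cup"):print(l,[(round(x["score"],2),np.round(x["location"]).tolist(),int(x["region"].sum())) for x in bot.silhouettes(l,"top")[:3]])
sd=bot.read_camera("side")
for l in("bead_toy","rattle_toy","block_toy","bell_toy"):print(l,[(round(x["score"],2),np.round(x["location"]).tolist()) for x in bot.silhouettes(l,"side")[:4]])
for i in range(3):print("hung exp",proj(bot.camera_info("side"),HK[i]+[0,0,-.09]).round())
t=cv2.resize(im[130:300,150:450,::-1],(600,340),interpolation=2)
s=cv2.resize(sd[130:330,200:430,::-1],None,fx=1.1,fy=1.1)
v=np.zeros((600,600,3),np.uint8);v[:340]=t;v[340:560,:253]=s;w=im[:,:,::-1];v[340:550,260:540]=cv2.resize(w,(280,210))
cv2.imwrite("pics/v8.png",v)
```

```text
bead_toy []
feeder_cup [(0.55, [354.0, 232.0], 460)]
water_cup [(0.94, [416.0, 224.0], 432), (0.58, [265.0, 182.0], 4404)]
bead_toy [(0.52, [298.0, 166.0])]
rattle_toy [(0.94, [239.0, 268.0]), (0.61, [340.0, 241.0]), (0.46, [312.0, 200.0])]
block_toy [(0.67, [330.0, 217.0])]
bell_toy [(0.89, [314.0, 202.0])]
hung exp [313. 196.]
hung exp [326. 217.]
hung exp [340. 240.]
```

View pics/v8.png

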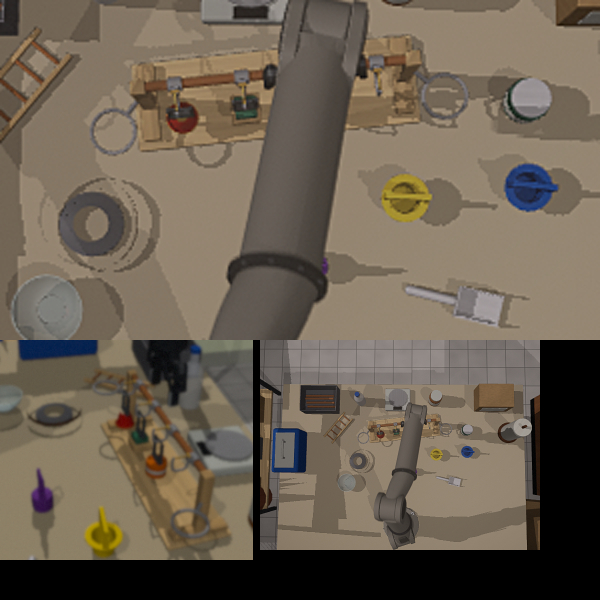

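Run:
```python
from h import *
o=bot.get_obs();print(o["q"].round(2))
t=bot.camera_info("top")
# v8 top panel scale 2, offset (150,130)
c=lambda x,y:(150+x/2-.25,130+y/2-.25)
bar(t,c(383,197),c(431,198),.091);bar(t,c(505,184),c(557,188),.091)
go([.464,-.2272,.19],87,o)
```

```text
[-0.32  0.4   0.45  1.67 -0.19  1.11  1.86]
[ 0.4649 -0.229   0.091 ] len 0.0771 yaw -0.7
[ 0.4851 -0.428   0.091 ] len 0.0834 yaw -4.0
at [ 0.623 -0.069  0.245] turn [  0.1  -0.1 -80.5] (alt [ -0.  -0. 100.] ) shift cm [ 17.57 -13.92   5.55]
```

Request:
carry_out --moves '[[[0, 0, 10], [4.5, -3, -1], 8.5], [[0, 0, 20], [9, -6.5, -1], 8.5], [[0, 0, 30], [13, -10, 0], 8.5], [[0, 0, 40], [16, -12.5, 1], 8.5], [[0, 0, 50], [17.5, -13.9, 2], 8.5]]'

```text
t: 17.92
eef_pos: [0.4634, -0.2288, 0.2259]
tool_rot: [-0.001, 0.375, 0.927, -0.0]
contact_force: [0.7, -0.3, -0.6]
gripper_width: 0.994
```

Request:
carry_out --moves '[[[0, 0, 10], [0, 0, 0], 8.5], [[0, 0, 20], [0, 0, 0], 8.5], [[0, 0, 30], [0, 0, 0], 8.5], [[0, 0, 40], [0, 0, 0], 8.5], [[0, 0, 49], [0, 0, 1], 8.5]]'

```text
t: 18.55
eef_pos: [0.4658, -0.2271, 0.2164]
tool_rot: [0.0, 0.724, 0.69, -0.0]
contact_force: [0.7, 0.6, -0.6]
gripper_width: 0.996
```

Request:
carry_out --moves '[[[0, 0, 0], [0, 0, 0], 8.5], [[0, 0, 0], [0, 0, 0], 8.5], [[0, 0, 0], [0, 0, 0], 8.5]]'

```text
t: 18.92
eef_pos: [0.4658, -0.2272, 0.2169]
tool_rot: [0.0, 0.722, 0.692, 0.0]
contact_force: [-0.9, 0.4, -0.4]
gripper_width: 0.992
```

```bash
cat >> h.py <<'E'
def rings_stand(ci,im):pass
def cup(name,hue):
    o,ci,im=snap(name);h=cv2.cvtColor(im,cv2.COLOR_RGB2HSV)
    m=((h[...,0]>hue[0])&(h[...,0]<hue[1])&(h[...,1]>130)).astype(np.uint8)
    n,l,st,_=cv2.connectedComponentsWithStats(m);k=1+st[1:,4].argmax();m=(l==k).astype(np.uint8)
    print("mask",st[k],o["q"].round(2))
    def hull(P):
        z=np.zeros_like(m);cv2.fillConvexPoly(z,cv2.convexHull(np.round(proj(ci,P)*16).astype(np.int32)),1,shift=4);return z
    th=np.linspace(0,2*np.pi,60);ring=lambda x,y,r,z:np.stack([x+r*np.cos(th),y+r*np.sin(th),np.full(60,z)],-1)
    # holes filled silhouette
    cs,_=cv2.findContours(m,cv2.RETR_EXTERNAL,cv2.CHAIN_APPROX_NONE);M=np.zeros_like(m);cv2.drawContours(M,cs,-1,1,-1)
    def model(p):
        x,y,a=p[0],p[1],np.radians(p[2]);X=np.array([np.cos(a),np.sin(a),0]);Y=np.array([-np.sin(a),np.cos(a),0]);C=np.array([x,y,0])
        z=hull(np.vstack([ring(x,y,.04,.04),ring(x,y,.04,.044)]))|hull(np.vstack([ring(x,y,.024,0),ring(x,y,.0285,.04)]))
        hb=[C+i*.005*X+j*Y+[0,0,k] for i in(-1,1) for j in(-.0365,.0365) for k in(.079,.091)];z|=hull(np.array(hb))
        for s in(-1,1):z|=hull(np.array([C+i*.005*X+s*j*Y+[0,0,k] for i in(-1,1) for j in(.031,.0365) for k in(.042,.085)]))
        cc,_=cv2.findContours(z,cv2.RETR_EXTERNAL,cv2.CHAIN_APPROX_NONE);cv2.drawContours(z,cc,-1,1,-1);return z
    def sc(p):z=model(p);return (z&M).sum()/(z|M).sum()
    return o,sc
def fitcup(name,hue,g):
    o,sc=cup(name,hue);p=np.array(g,float)
    for st in((.008,.008,8),(.004,.004,4),(.002,.002,2),(.001,.001,1),(.0005,.0005,.5)):
        for _ in range(10):
            b=max((sc(p+(np.array(d)-1)*st),tuple(p+(np.array(d)-1)*st)) for d in np.ndindex(3,3,3))
            if np.allclose(b[1],p):break
            p=np.array(b[1])
    print("iou",round(sc(p),3),p.round(4));return p
E
python3 - <<'E'
from h import *
p=fitcup("f1",(20,35),(.4649,-.228,-2))
go([p[0],p[1],.083],p[2]-90)
E
```

```text
mask [ 240  141   81   94 5199] [-0.38  0.3   0.87  1.98 -0.27  0.99  0.58]
iou 0.959 [ 0.4669 -0.23   -2.    ]
at [ 0.4658 -0.2272  0.2169] turn [ 0.  -0.  -0.4] (alt [ -0.  -0. 180.] ) shift cm [-0.27  0.12 13.39]
```

Request:
carry_out --moves '[[[0, 0, 0], [-0.3, 0.1, 5], 5], [[0, 0, 0], [-0.3, 0.1, 9], 5], [[0, 0, 0], [-0.3, 0.1, 13.4], 5], [[0, 0, 0], [-0.3, 0.1, 13.4], 5], [[0, 0, 0], [-0.3, 0.1, 13.4], 5]]'

```text
t: 19.6
eef_pos: [0.4673, -0.2309, 0.0841]
tool_rot: [0.001, 0.722, 0.692, 0.0]
contact_force: [0.1, -1.0, 0.5]
gripper_width: 0.585
```

Request:
carry_out --moves '[[[0, 0, 0], [0, 0, 0], 0.3], [[0, 0, 0], [0, 0, 0], 0.3], [[0, 0, 0], [0, 0, 0], 0.3], [[0, 0, 0], [0, 0, 0], 0.3]]'

```text
t: 20.1
eef_pos: [0.467, -0.2305, 0.0838]
tool_rot: [0.0, 0.722, 0.692, 0.001]
contact_force: [-1.0, 0.9, 8.7]
gripper_width: 0.038
```

Run:
```python
from h import *
o=bot.get_obs();print(o["gripper_width"],o["contact_force"].round(1))
T=Rq(o["tool_rot"]);print("cup in tool",T.inv().apply(np.array([.4669,-.23,0])-o["eef_pos"]).round(4))
go([.45,-.1,.22],-92.5+0,o)
```

```text
0.038142049665063876 [-1.   0.9  8.7]
cup in tool [ 0.0005 -0.0002  0.0838]
at [ 0.467  -0.2305  0.0838] turn [ 0.1 -0.   0. ] (alt [   0.    0. -180.] ) shift cm [ 12.97  -2.25 -13.62]
```

Request:
carry_out --moves '[[[0, 0, 0], [0, 0, 0], 0], [[0, 0, 0], [0, 0, 0], 0], [[0, 0, 0], [0, 0, -4], 0], [[0, 0, 0], [0, 0, -4], 0]]'

```text
t: 20.6
eef_pos: [0.4684, -0.2311, 0.1251]
tool_rot: [0.002, 0.722, 0.692, 0.001]
contact_force: [-0.3, 0.2, -0.2]
gripper_width: 0.003
```

Run:
```python
from h import *
o,ci,im=snap("f2");print(o["gripper_width"],o["eef_pos"],o["contact_force"].round(1))
cv2.imwrite("pics/f2v.png",im[:,:,::-1])
```

```text
0.002993695336021338 [ 0.46837076 -0.23108638  0.12514846] [-0.3  0.2 -0.2]
```

View pics/f2v.png

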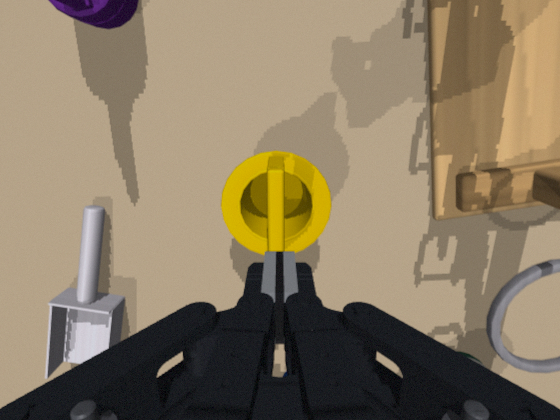

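Run:
```python
from h import *
o=bot.get_obs();ci=bot.camera_info("wrist")
e=o["eef_pos"];T=Rq(o["tool_rot"])
for z in(.017,.0,-.002):print("tool z",z,[proj(ci,e+T.apply([x,0,z])).round() for x in(-.011,0,.011)])
p=fitcup("f3",(20,35),(.4669,-.23,-2))
print(o["gripper_width"])
C=np.array([p[0],p[1],0])
print("handle centre top px",proj(ci,C+[0,0,.091]),"ends",proj(ci,C+[0,.0365,.091]),proj(ci,C+[0,-.0365,.091]))
```

```text
tool z 0.017 [array([279., 264.]), array([279., 246.]), array([279., 226.])]
tool z 0.0 [array([279., 280.]), array([279., 260.]), array([279., 239.])]
tool z -0.002 [array([279., 282.]), array([279., 262.]), array([279., 241.])]
mask [ 222  152  111  105 9057] [-0.27  0.45  0.77  2.05 -0.43  0.8   0.72]
iou 0.898 [ 0.4664 -0.23   -2.    ]
-0.0008325492069377259
handle centre top px [276.72745061 233.8785787 ] ends [273.78638548 172.56138726] [279.36137484 288.79230182]
```

Request:
carry_out --moves '[[[0, 0, 0], [0, 0, -2], 5], [[0, 0, 0], [0, 0, -2], 5], [[0, 0, 0], [0, 0, -2], 5], [[0, 0, 0], [0, 0.15, 2], 5], [[0, 0, 0], [0, 0.15, 5.2], 5]]'

```text
t: 21.32
eef_pos: [0.4676, -0.2296, 0.0687]
tool_rot: [-0.001, 0.722, 0.692, -0.0]
contact_force: [1.4, 0.6, -0.5]
gripper_width: 0.586
```

Request:
carry_out --moves '[[[0, 0, 0], [0, 0, 0], 2], [[0, 0, 0], [0, 0, 0], 2], [[0, 0, 0], [0, 0, 0], 2], [[0, 0, 0], [0, 0, 0], 2]]'

```text
t: 21.82
eef_pos: [0.4687, -0.2304, 0.0716]
tool_rot: [0.001, 0.722, 0.692, 0.001]
contact_force: [0.2, -0.2, 0.1]
gripper_width: 0.233
```

Run:
```python
from h import *
o,ci,im=snap("f4");print(o["gripper_width"],o["eef_pos"].round(4))
h=cv2.cvtColor(im,cv2.COLOR_RGB2HSV);m=(h[...,0]>20)&(h[...,0]<35)&(h[...,1]>130)
for r in range(150,330,6):
    x=np.nonzero(m[r])[0]; print(r,(x.min(),x.max(),len(x)) if len(x) else None,end=" ")
f=im.astype(int);print()
e=o["eef_pos"]
print("handle pred",[proj(ci,[.4669+dx,-.23+dy,.091]).round() for dy in(.0365,0,-.0365) for dx in(-.005,.005)])
cv2.imwrite("pics/f4v.png",cv2.resize(im[120:420,130:430,::-1],(600,600)))
```

```text
0.23261909369777117 [ 0.4687 -0.2304  0.0716]
150 None 156 None 162 None 168 (np.int64(265), np.int64(285), 21) 174 (np.int64(245), np.int64(306), 62) 180 (np.int64(234), np.int64(316), 83) 186 (np.int64(226), np.int64(324), 99) 192 (np.int64(221), np.int64(330), 110) 198 (np.int64(216), np.int64(334), 119) 204 (np.int64(213), np.int64(338), 126) 210 (np.int64(210), np.int64(340), 131) 216 (np.int64(208), np.int64(342), 135) 222 (np.int64(207), np.int64(344), 138) 228 (np.int64(206), np.int64(344), 139) 234 (np.int64(206), np.int64(344), 139) 240 (np.int64(207), np.int64(344), 138) 246 (np.int64(208), np.int64(343), 136) 252 (np.int64(209), np.int64(341), 103) 258 (np.int64(212), np.int64(339), 96) 264 (np.int64(215), np.int64(336), 66) 270 (np.int64(219), np.int64(301), 49) 276 (np.int64(257), np.int64(301), 45) 282 (np.int64(258), np.int64(300), 43) 288 (np.int64(258), np.int64(301), 44) 294 (np.int64(257), np.int64(297), 41) 300 (np.int64(256), np.int64(285), 23) 306 (np.int64(264), np.int64(285), 22) 312 (np.int64(264), np.int64(285), 22) 318 (np.int64(264), np.int64(285), 22) 324 (np.int64(264), np.int64(285), 22) 
handle pred [array([258., 200.]), array([283., 199.]), array([263., 280.]), array([286., 279.]), array([268., 349.]), array([289., 348.])]
```

View pics/f4v.png

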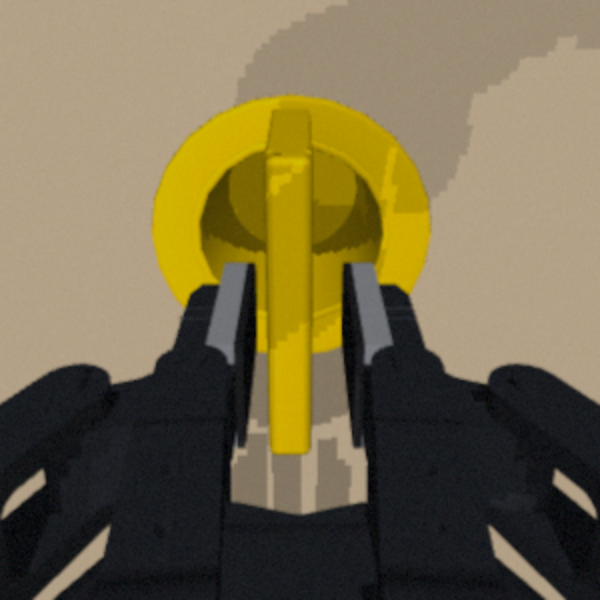

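Request:
carry_out --moves '[[[0, 0, 0], [0, -0.1, 0], 0], [[0, 0, 0], [0, -0.1, 0], 0], [[0, 0, 0], [0, -0.1, 0], 0], [[0, 0, 0], [0, -0.1, 0], 0]]'

```text
t: 22.38
eef_pos: [0.4673, -0.2303, 0.0711]
tool_rot: [0.0, 0.722, 0.692, 0.0]
contact_force: [-0.5, 1.0, 6.2]
gripper_width: 0.094
```

Request:
carry_out --moves '[[[0, 0, 0], [0, 0, -3], 0], [[0, 0, 0], [0, 0, -8], 0], [[0, 0, 0], [0, 0, -14], 0], [[0, 0, 0], [0, 0, -14], 0]]' --newtons 80

```text
t: 22.88
eef_pos: [0.4694, -0.2316, 0.2145]
tool_rot: [0.003, 0.722, 0.691, 0.002]
contact_force: [1.0, 0.3, -0.8]
gripper_width: 0.089
```

Run:
```python
from h import *
o,ci,im=snap("f5");print(o["gripper_width"],o["eef_pos"].round(4),o["contact_force"].round(1))
h=cv2.cvtColor(im,cv2.COLOR_RGB2HSV);m=(h[...,0]>20)&(h[...,0]<35)&(h[...,1]>130)
ys,xs=np.nonzero(m);print(xs.min(),xs.max(),ys.min(),ys.max())
L=HK[0]-.018*XV+.1105*YV;print(L)
go([.45,.1,.21],-92.5,o);go([L[0],L[1],.21],-92.5,o)
```

```text
0.08906783841459293 [ 0.4694 -0.2316  0.2145] [ 1.   0.3 -0.8]
209 348 168 413
[0.5664979  0.24612615 0.18      ]
at [ 0.4694 -0.2316  0.2145] turn [ 0.4  0.1 -0. ] (alt [  0.  -1. 180.] ) shift cm [33.04 -3.39  0.39]
at [ 0.4694 -0.2316  0.2145] turn [ 0.4  0.1 -0. ] (alt [  0.  -1. 180.] ) shift cm [48.15  7.61  0.46]
```

Request:
carry_out --moves '[[[0, 0, 0], [6, -0.7, 0], 0], [[0, 0, 0], [12, -1.4, 0], 0], [[0, 0, 0], [18, -2, 0], 0], [[0, 0, 0], [24, -2.6, 0], 0], [[0, 0, 0], [30, -3.2, 0], 0]]'

```text
t: 23.55
eef_pos: [0.4466, 0.0729, 0.2095]
tool_rot: [-0.0, 0.722, 0.692, -0.001]
contact_force: [1.9, -1.1, -0.8]
gripper_width: 0.088
```

Request:
carry_out --moves '[[[0, 0, 0], [5.5, 0, 0], 0], [[0, 0, 0], [11, 1, 0], 0], [[0, 0, 0], [15.5, 4, 0], 0], [[0, 0, 0], [17.5, 8, 0], 0], [[0, 0, 0], [18, 10.7, 0], 0]]'

```text
t: 24.18
eef_pos: [0.5629, 0.248, 0.208]
tool_rot: [-0.0, 0.721, 0.693, -0.002]
contact_force: [-0.3, -0.2, -0.5]
gripper_width: 0.087
```

Request:
carry_out --moves '[[[0, 0, 0], [0, 0, 0], 0], [[0, 0, 0], [0, 0, 0], 0], [[0, 0, 0], [0, 0, 0], 0]]'

```text
t: 24.55
eef_pos: [0.5617, 0.2458, 0.2102]
tool_rot: [-0.001, 0.722, 0.692, -0.001]
contact_force: [0.3, 0.6, -0.4]
gripper_width: 0.087
```

Run:
```python
from h import *
o,ci,im=snap("f6");print(o["gripper_width"],o["q"].round(2),np.abs(o["joint_vel"]).max())
L=np.array([.5665,.2461,.11])
go([L[0],L[1],.215],-92.5,o)
# ring fit in wrist
f=im.astype(np.float32);sat=f.max(2)-f.min(2)
th=np.linspace(0,2*np.pi,240,endpoint=False)
def cost(p):
    t=0
    for r,w in((.035,1),(.0285,-.5),(.0415,-.5)):
        uv=proj(ci,np.stack([p[0]+r*np.cos(th),p[1]+r*np.sin(th),np.full(240,.11)],-1)).astype(np.float32)
        v=cv2.remap(sat,uv[:,:1],uv[:,1:],1)[:,0]
        vis=(uv[:,1]<415)&(uv[:,1]>0); t+=w*np.median(v[vis])
    return t
g=sorted((cost((L[0]+a,L[1]+b)),a,b) for a in np.arange(-.012,.0121,.001) for b in np.arange(-.012,.0121,.001))
print(g[:6])
cv2.imwrite("pics/f6v.png",im[:,:,::-1])
```

```text
0.08697688100315851 [-1.03  0.46  0.7   1.76 -0.34  1.05 -0.25] 0.007345087426498788
at [0.5617 0.2458 0.2102] turn [-0.1  0.   0. ] (alt [  -0.   -0. -180.] ) shift cm [ 0.05  0.48 -0.48]
[(np.float32(-46.347412), np.float64(-0.006999999999999996), np.float64(-0.004999999999999994)), (np.float32(-46.26172), np.float64(-0.0019999999999999914), np.float64(-0.003999999999999993)), (np.float32(-46.228516), np.float64(-0.005999999999999995), np.float64(-0.004999999999999994)), (np.float32(-45.751465), np.float64(-0.0019999999999999914), np.float64(-0.0029999999999999923)), (np.float32(-45.532715), np.float64(-0.0029999999999999923), np.float64(-0.0029999999999999923)), (np.float32(-45.280518), np.float64(-0.004999999999999994), np.float64(-0.004999999999999994))]
```

Run:
```python
from h import *
L=np.array([.5665,.2461])
th=np.linspace(0,2*np.pi,240,endpoint=False)
def fit(n,C):
    ci=load(n);f=ci["im"].astype(np.float32);sat=f.max(2)-f.min(2)
    def cost(p):
        t=0
        for r,w in((.035,1),(.0285,-.5),(.0415,-.5)):
            uv=proj(ci,np.stack([p[0]+r*np.cos(th),p[1]+r*np.sin(th),np.full(240,.1095)],-1)).astype(np.float32)
            v=cv2.remap(sat,uv[:,:1],uv[:,1:],1)[:,0];vis=(uv[:,1]<415)&(uv[:,1]>0)&(uv[:,0]>0)&(uv[:,0]<559)
            if vis.sum()<100:return 99
            t+=w*v[vis].mean()
        return t
    g=sorted((cost((C[0]+a,C[1]+b)),a,b) for a in np.arange(-.01,.0101,.001) for b in np.arange(-.01,.0101,.001))
    k=np.array([x for x in g if x[0]<g[0][0]*.95]);print(n,round(float(g[0][0]),1),"offset mm",(k[:,1:].mean(0)*1000).round(1),len(k))
for n in("w1c2","w2","w3","w4","w5"):fit(n,L)
Rr=np.array([.6277,-.2864])
for n in("r1","r5","r6","f1","f3","f4"):fit(n,Rr)
```

```text
w1c2 -50.3 offset mm [-1.9  2.4] 11
w2 -0.6 offset mm [-10.  10.] 1
w3 -35.9 offset mm [-2.  1.] 7
w4 -41.4 offset mm [-0.7 -0.2] 10
w5 -39.6 offset mm [0.4 2.9] 11
r1 -11.3 offset mm [-3.  2.] 3
r5 -27.9 offset mm [-3.5  6. ] 2Traceback (most recent call last):
  File "<stdin>", line 18, in <module>
  File "<stdin>", line 15, in fit
IndexError: too many indices for array: array is 1-dimensional, but 2 were indexed
```

Request:
carry_out --moves '[[[0, 0, 0], [0.1, 0.43, 0], 0], [[0, 0, 0], [0.1, 0.43, 2], 0], [[0, 0, 0], [0.1, 0.43, 4], 0], [[0, 0, 0], [0.1, 0.43, 5.2], 0], [[0, 0, 0], [0.1, 0.43, 5.2], 0]]'

```text
t: 25.22
eef_pos: [0.5663, 0.2465, 0.1571]
tool_rot: [-0.0, 0.722, 0.692, -0.001]
contact_force: [0.1, 0.4, -0.5]
gripper_width: 0.088
```

Run:
```python
from h import *
o=bot.get_obs();print(o["contact_force"].round(2),o["torque"].round(2));go([.566,.2467,.141],-92.5,o)
```

```text
[ 0.12  0.36 -0.48] [-0.02 -0.04  0.03]
at [0.5663 0.2465 0.1571] turn [-0.1  0.1 -0. ] (alt [  0.   0. 180.] ) shift cm [ 0.02 -0.02  1.61]
```

Request:
carry_out --moves '[[[0, 0, 0], [0, 0, 0.8], 0], [[0, 0, 0], [0, 0, 1.3], 0], [[0, 0, 0], [0, 0, 1.6], 0], [[0, 0, 0], [0, 0, 1.8], 0], [[0, 0, 0], [0, 0, 1.8], 0]]'

```text
t: 25.85
eef_pos: [0.567, 0.247, 0.1413]
tool_rot: [-0.0, 0.722, 0.692, 0.0]
contact_force: [-3.7, 0.2, 4.2]
gripper_width: 0.092
```

Request:
carry_out --moves '[[[0, 0, 0], [0, 0, 0], 4], [[0, 0, 0], [0, 0, 0], 4], [[0, 0, 0], [0, 0, 0], 4], [[0, 0, 0], [0, 0, -4], 4], [[0, 0, 0], [0, 0, -9], 4]]'

```text
t: 26.48
eef_pos: [0.5664, 0.2467, 0.2307]
tool_rot: [-0.0, 0.722, 0.692, -0.001]
contact_force: [1.0, 1.0, 0.5]
gripper_width: 0.465
```

Request:
carry_out --moves '[[[0, 0, 0], [0, 0, 0], 4], [[0, 0, 0], [0, 0, 0], 4]]'

```text
t: 26.72
eef_pos: [0.5668, 0.247, 0.2303]
tool_rot: [-0.0, 0.722, 0.692, -0.0]
contact_force: [-0.7, 0.4, -0.8]
gripper_width: 0.468
```

```bash
sed -i 's/def cup(name,hue):/def cup(name,hue,b=0.):/; s/np.full(60,z)\],-1)/np.full(60,z+b)],-1)/; s/C=np.array(\[x,y,0\])/C=np.array([x,y,b])/; s/def fitcup(name,hue,g):/def fitcup(name,hue,g,b=0.):/; s/o,sc=cup(name,hue);/o,sc=cup(name,hue,b);/' h.py
python3 - <<'E'
from h import *
for b in(.066,.070,.074,.08):
    print(b);p=fitcup("f7",(20,35),(.5665,.2465,-2),b)
o=bot.get_obs();go([.485,-.43,.22],-94,o)
snap("t9",cam="top")
print([(round(x["score"],2),np.round(x["location"]).tolist()) for x in bot.silhouettes("feeder_cup","top")[:2]],[(round(x["score"],2),np.round(x["location"]).tolist()) for x in bot.silhouettes("water_cup","top")[:2]])
E
```

```text
0.066
mask [ 231  146   97  115 7454] [-1.03  0.45  0.72  1.73 -0.33  1.09 -0.26]
iou 0.989 [ 0.5665  0.2465 -2.5   ]
0.07
mask [ 231  145   98  117 7502] [-1.03  0.45  0.72  1.73 -0.33  1.09 -0.26]
iou 0.964 [ 0.5665  0.247  -1.    ]
0.074
mask [ 232  145   98  117 7532] [-1.03  0.45  0.72  1.73 -0.33  1.09 -0.26]
iou 0.94 [ 0.5665  0.2475 -1.5   ]
0.08
mask [ 231  145   98  117 7519] [-1.03  0.45  0.72  1.73 -0.33  1.09 -0.26]
iou 0.898 [ 0.5665  0.249  -1.5   ]
at [0.5665 0.2468 0.2294] turn [-0.1  0.1  1.5] (alt [  -0.   -0. -178.] ) shift cm [-67.96  -5.2    1.04]
[(0.73, [242.0, 189.0]), (0.57, [210.0, 197.0])] [(0.95, [414.0, 226.0])]
```

Request:
carry_out --moves '[[[0, 0, 0], [-6, -1.5, -1], 4], [[0, 0, 0], [-12, -3, -1], 4], [[0, 0, 0], [-18, -4, -1], 4], [[0, 0, 0], [-24, -5, -1], 4], [[0, 0, 0], [-30, -5.2, -1], 4]]'

```text
t: 27.7
eef_pos: [0.5013, -0.0522, 0.2407]
tool_rot: [-0.0, 0.722, 0.692, 0.0]
contact_force: [0.8, -1.3, -0.5]
gripper_width: 0.468
```

Request:
carry_out --moves '[[[0, 0, 0], [-6, 0, 0], 4], [[0, 0, 0], [-12, 0, 0], 4], [[0, 0, 0], [-18, 0, 0], 4], [[0, 0, 0], [-24, 0, 0], 4], [[0, 0, 0], [-30, 0, 0], 4]]'

```text
t: 28.32
eef_pos: [0.4891, -0.352, 0.2405]
tool_rot: [-0.0, 0.722, 0.692, 0.0]
contact_force: [1.1, 0.3, -0.5]
gripper_width: 0.474
```

Run:
```python
from h import *
o=bot.get_obs();go([.485,-.428,.216],-94,o);print(o["q"].round(2))
```

```text
at [ 0.4891 -0.352   0.2405] turn [ 0.  -0.   1.5] (alt [   0.    0. -178.] ) shift cm [-7.62 -0.09  2.44]
[-0.11  0.45  0.86  1.76 -0.38  1.11  0.83]
```

Request:
carry_out --moves '[[[0, 0, 1.5], [-4, 0, 1.2], 4], [[0, 0, 1.5], [-7.6, 0, 2.4], 5], [[0, 0, 1.5], [-7.6, 0, 2.4], 5], [[0, 0, 1.5], [-7.6, 0, 2.4], 5], [[0, 0, 1.5], [-7.6, 0, 2.4], 5]]'

```text
t: 28.95
eef_pos: [0.4868, -0.4248, 0.2169]
tool_rot: [-0.0, 0.731, 0.683, 0.0]
contact_force: [-0.4, 0.3, -0.3]
gripper_width: 0.583
```

Run:
```python
from h import *
p=fitcup("c1",(100,125),(.485,-.428,-4))
go([p[0],p[1],.071],p[2]-90)
```

```text
mask [ 239  147   80   93 4995] [ 0.06  0.55  0.83  1.68 -0.44  1.11  0.94]
iou 0.936 [ 0.4855 -0.434  -3.    ]
at [ 0.4868 -0.4249  0.217 ] turn [ 0.  -0.  -0.9] (alt [ -0.  -0. 179.] ) shift cm [-0.93 -0.08 14.6 ]
```

Request:
carry_out --moves '[[[0, 0, -0.9], [-0.9, -0.1, 5], 5], [[0, 0, -0.9], [-0.9, -0.1, 8], 5], [[0, 0, -0.9], [-0.9, -0.1, 14.5], 5], [[0, 0, -0.9], [-0.9, -0.1, 14.5], 5], [[0, 0, -0.9], [-0.9, -0.1, 14.5], 3]]'

```text
t: 29.62
eef_pos: [0.4851, -0.4356, 0.0735]
tool_rot: [0.001, 0.726, 0.688, 0.0]
contact_force: [1.2, -0.5, 0.4]
gripper_width: 0.391
```

Run:
```python
from h import *
p=fitcup("c2",(100,125),(.4855,-.434,-3))
go([p[0],p[1],.071],p[2]-90)
```

```text
mask [  211   164   138   177 14150] [ 0.16  0.71  0.7   1.77 -0.58  0.88  1.07]
iou 0.903 [ 0.4855 -0.434  -4.    ]
at [ 0.4855 -0.4362  0.0743] turn [0.2 0.1 0.9] (alt [  -0.    0. -179.] ) shift cm [ 0.22 -0.01  0.33]
```

Request:
carry_out --moves '[[[0, 0, 0], [0, 0, 0], 0], [[0, 0, 0], [0, 0, 0], 0], [[0, 0, 0], [0, 0, 0], 0], [[0, 0, 0], [0, 0, 0], 0], [[0, 0, 0], [0, 0, 0], 0]]' --newtons 80

```text
t: 30.3
eef_pos: [0.4855, -0.4362, 0.0744]
tool_rot: [0.002, 0.726, 0.688, 0.001]
contact_force: [-1.3, 1.0, 8.1]
gripper_width: 0.084
```

Request:
carry_out --moves '[[[0, 0, 0], [0, 0, -4], 0], [[0, 0, 0], [0, 0, -9], 0], [[0, 0, 0], [0, 0, -14], 0], [[0, 0, 0], [0, 0, -14], 0]]'

```text
t: 30.8
eef_pos: [0.4858, -0.4377, 0.2174]
tool_rot: [0.005, 0.726, 0.688, 0.001]
contact_force: [0.2, -0.2, -1.2]
gripper_width: 0.084
```

Run:
```python
from h import *
o=bot.get_obs();print(o["gripper_width"])
go([.627,-.288,.215],-93,o)
```

```text
0.08394936345360433
at [ 0.4858 -0.4377  0.2174] turn [ 0.5  0.3 -0.1] (alt [  0.  -1. 180.] ) shift cm [15.71 13.28  0.27]
```

Request:
carry_out --moves '[[[0, 0, 0], [4, 3.4, 0], 0], [[0, 0, 0], [8, 6.8, 0], 0], [[0, 0, 0], [12, 10.2, 0], 0], [[0, 0, 0], [15.7, 13.3, 0], 0], [[0, 0, 0], [15.7, 13.3, 0], 0]]'

```text
t: 31.42
eef_pos: [0.6292, -0.2795, 0.2104]
tool_rot: [-0.001, 0.723, 0.691, 0.001]
contact_force: [0.2, -0.2, -0.6]
gripper_width: 0.091
```

Request:
carry_out --moves '[[[0, 0, 0], [0, 0, 0], 0], [[0, 0, 0], [0, 0, 0], 0], [[0, 0, 0], [0, 0, 0], 0]]'

```text
t: 31.8
eef_pos: [0.6246, -0.2868, 0.2119]
tool_rot: [0.0, 0.727, 0.687, -0.0]
contact_force: [-0.5, 0.0, -1.7]
gripper_width: 0.087
```

Run:
```python
from h import *
o,ci,im=snap("c3");print(o["gripper_width"],np.abs(o["joint_vel"]).max(),o["q"].round(2))
go([.627,-.288,.1595],-93,o)
b=o["eef_pos"][2]-.0744
p=fitcup("c4",(100,125),(o["eef_pos"][0],o["eef_pos"][1]+.002,-3),b);print("rel",p[:2]-o["eef_pos"][:2])
```

```text
0.08749484997185115 0.00564663415573116 [-0.18  0.63  0.8   1.57 -0.48  1.15  0.67]
at [ 0.6246 -0.2868  0.2119] turn [ 0.   0.  -0.2] (alt [  0.  -0. 180.] ) shift cm [-0.1   0.25  5.24]
mask [  211   162   137   177 12924] [-0.18  0.63  0.8   1.57 -0.48  1.15  0.67]
iou 0.829 [ 0.6251 -0.2838 -2.5   ]
rel [0.0005 0.003 ]
```

Request:
carry_out --moves '[[[0, 0, 0], [-0.1, 0.25, 0], 0], [[0, 0, 0], [-0.1, 0.25, 2], 0], [[0, 0, 0], [-0.1, 0.25, 4], 0], [[0, 0, 0], [-0.1, 0.25, 5.1], 0], [[0, 0, 0], [-0.1, 0.25, 5.1], 0]]'

```text
t: 32.52
eef_pos: [0.6272, -0.2862, 0.159]
tool_rot: [-0.001, 0.726, 0.688, -0.001]
contact_force: [0.8, -0.1, -1.2]
gripper_width: 0.085
```

Request:
carry_out --moves '[[[0, 0, 0], [0, 0, 0.8], 0], [[0, 0, 0], [0, 0, 1.3], 0], [[0, 0, 0], [0, 0, 1.6], 0], [[0, 0, 0], [0, 0, 1.8], 0], [[0, 0, 0], [0, 0, 1.8], 0]]'

```text
t: 33.15
eef_pos: [0.6279, -0.2866, 0.1444]
tool_rot: [-0.0, 0.726, 0.688, 0.001]
contact_force: [-4.5, 3.6, 9.3]
gripper_width: 0.086
```

Request:
carry_out --moves '[[[0, 0, 0], [0, 0, 0], 4], [[0, 0, 0], [0, 0, 0], 4], [[0, 0, 0], [0, 0, 0], 4], [[0, 0, 0], [0, 0, -4], 4], [[0, 0, 0], [0, 0, -9], 4]]'

```text
t: 33.78
eef_pos: [0.6273, -0.2861, 0.2324]
tool_rot: [-0.001, 0.726, 0.688, -0.001]
contact_force: [0.9, 0.5, -0.4]
gripper_width: 0.467
```

Request:
carry_out --moves '[[[0, 0, 0], [0, 0, 0], 4], [[0, 0, 0], [0, 0, 0], 4]]'

```text
t: 34.02
eef_pos: [0.6278, -0.2863, 0.2323]
tool_rot: [-0.0, 0.726, 0.688, 0.0]
contact_force: [-0.7, 0.2, -1.0]
gripper_width: 0.469
```

Run:
```python
from h import *
for b in(.062,.066,.070,.074,.078):
    print(b);p=fitcup("c7",(100,125),(.627,-.286,-3),b)
```

```text
0.062
mask [ 232  143   95  113 7207] [-0.18  0.61  0.81  1.54 -0.47  1.19  0.66]
iou 0.988 [ 0.628  -0.2855 -2.5   ]
0.066
mask [ 232  143   96  114 7249] [-0.18  0.61  0.81  1.54 -0.47  1.19  0.66]
iou 0.968 [ 0.628  -0.2845 -2.    ]
0.07
mask [ 232  143   97  115 7270] [-0.18  0.61  0.81  1.54 -0.47  1.19  0.66]
iou 0.943 [ 0.6275 -0.284  -3.    ]
0.074
mask [ 232  143   97  115 7276] [-0.18  0.61  0.81  1.54 -0.47  1.19  0.66]
iou 0.917 [ 0.628 -0.284 -3.   ]
0.078
mask [ 232  143   97  114 7264] [-0.18  0.61  0.81  1.54 -0.47  1.19  0.66]
iou 0.89 [ 0.628  -0.2835 -4.    ]
```

Request:
carry_out --moves '[[[0, 0, 0], [0, 0, -5], 4], [[0, 0, 0], [-4, -4, -8], 4], [[0, 0, 0], [-8, -8, -8], 4], [[0, 0, 0], [-12, -12, -8], 4], [[0, 0, 0], [-15, -15, -8], 4]]'

```text
t: 34.9
eef_pos: [0.4674, -0.4301, 0.3126]
tool_rot: [-0.0, 0.727, 0.687, -0.0]
contact_force: [0.4, -0.6, -0.7]
gripper_width: 0.468
```

Run:
```python
from h import *
o,ci,im=snap("t10",cam="top");_,s,sd=snap("s10",cam="side")
for l in("bell_toy","block_toy","rattle_toy","bead_toy","feeder_cup","water_cup"):
    print(l,[(round(x["score"],2),np.round(x["location"]).tolist()) for x in bot.silhouettes(l,"side")[:2]])
t=cv2.resize(im[130:290,170:440,::-1],None,fx=2.9,fy=2.9,interpolation=2)[:, :783]
q=cv2.resize(sd[130:330,220:420,::-1],(300,300)) 
z=cv2.resize(sd[160:300,290:390,::-1],None,fx=3,fy=3)[:130*3][:, :300]
v=np.zeros((600,800,3),np.uint8)
a=cv2.resize(im[150:230,180:400,::-1],(800,291),interpolation=2);v[:291]=a
b=cv2.resize(sd[150:330,270:410,::-1],(240,309),interpolation=2);v[291:,:240]=b
c=cv2.resize(sd[170:270,290:370,::-1],(247,309),interpolation=2);v[291:,245:492]=c
d=cv2.resize(sd[:,:,::-1],(300,225));v[291:516,496:796]=d
cv2.imwrite("pics/final.png",v)
```

```text
bell_toy [(0.66, [364.0, 271.0])]
block_toy []
rattle_toy [(0.49, [341.0, 246.0])]
bead_toy []
feeder_cup [(0.72, [289.0, 172.0]), (0.36, [362.0, 272.0])]
water_cup [(0.61, [373.0, 295.0]), (0.46, [284.0, 166.0])]
```

View pics/final.png

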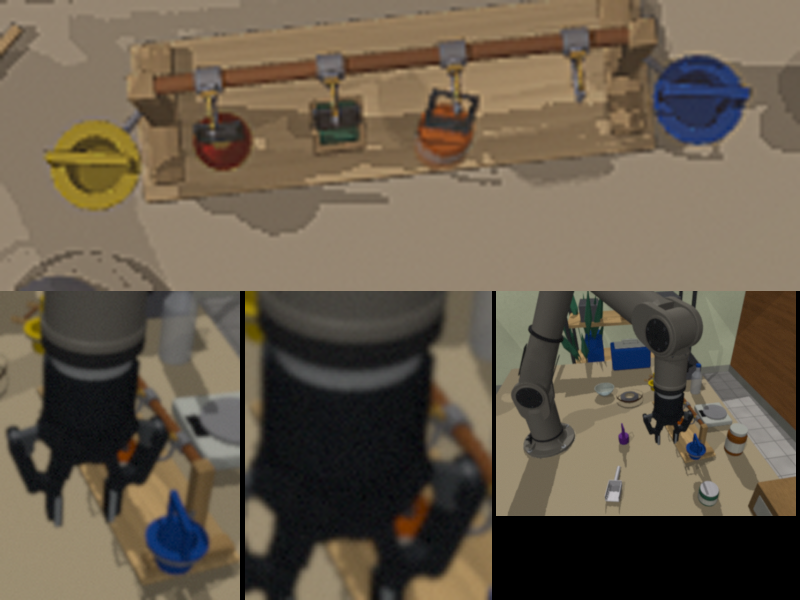

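Request:
carry_out --moves '[[[0, 0, 0], [-4, -3, 0], 4], [[0, 0, 0], [-4, -6, 0], 4], [[0, 0, 0], [-4, -6, 0], 4], [[0, 0, 0], [-4, -6, 0], 4], [[0, 0, 0], [-4, -6, 0], 4]]'

```text
t: 35.92
eef_pos: [0.4098, -0.4641, 0.3124]
tool_rot: [-0.0, 0.725, 0.689, 0.0]
contact_force: [0.3, 0.5, -0.4]
gripper_width: 0.468
```

Run:
```python
from h import *
for i in range(8):
    im=bot.read_camera("top");h=cv2.cvtColor(im,cv2.COLOR_RGB2HSV)
    r=[]
    for n,(a,b) in(("red",(0,4)),("org",(5,14)),("grn",(65,90))):
        m=(h[...,0]>=a)&(h[...,0]<=b)&(h[...,1]>150)&(h[...,2]>40);m[:165]=0;m[200:]=0;m[:,:225]=0;m[:,325:]=0
        ys,xs=np.nonzero(m);m2=(xs>0);r.append((n,len(xs),np.round([np.median(xs),np.median(ys)],1).tolist() if len(xs) else 0))
    print(round(bot.get_obs()["t"],2),r)
t=bot.camera_info("top")
for i in range(3):print("exp body top",proj(t,HK[i]+[0,0,-.0285-.0585]).round(1),"bar",proj(t,HK[i]+[0,0,-.0285]).round(1))
e=cv2.imread("pics/final.png")
im=bot.read_camera("top");f=im.astype(int);d=(f.max(2)<70)
print("\n".join("".join("#" if d[y,x] else ("o" if f[y,x,0]>150 and f[y,x,2]<60 else ".") for x in range(240,325)) for y in range(166,198)))
```

```text
35.98 [('red', 34, [238.5, 192.0]), ('org', 269, [295.0, 189.0]), ('grn', 0, 0)]
36.02 [('red', 37, [239.0, 192.0]), ('org', 260, [295.0, 189.0]), ('grn', 0, 0)]
36.08 [('red', 32, [238.0, 192.0]), ('org', 243, [295.0, 187.0]), ('grn', 0, 0)]
36.12 [('red', 26, [238.5, 192.0]), ('org', 218, [264.5, 184.0]), ('grn', 0, 0)]
36.17 [('red', 32, [239.0, 192.0]), ('org', 231, [276.0, 179.0]), ('grn', 0, 0)]
36.23 [('red', 28, [237.5, 192.0]), ('org', 189, [248.0, 175.0]), ('grn', 0, 0)]
36.27 [('red', 28, [238.0, 191.5]), ('org', 169, [247.0, 174.0]), ('grn', 0, 0)]
36.33 [('red', 28, [238.5, 192.0]), ('org', 184, [248.0, 174.5]), ('grn', 0, 0)]
exp body top [239.8 186.9] bar [238.2 184.3]
exp body top [272.  183.5] bar [271.5 180.7]
exp body top [304.2 180. ] bar [304.8 177.1]
.....................................................................................
.....................................................................................
.....................................................................................
...........................................................
[... 1734 characters left out ...]
............
.......#.............................................................................
.................................##..................................................
.....................................................................................
.....................................................................................
.....................................................................................
.....................................................................................
.....................................................................................
.....................................................................................
```

Request:
carry_out --moves '[[[0, 0, 0], [0, 0, 0], 4], [[0, 0, 0], [0, 0, 0], 4], [[0, 0, 0], [0, 0, 0], 4], [[0, 0, 0], [0, 0, 0], 4], [[0, 0, 0], [0, 0, 0], 4]]'

```text
t: 37.0
eef_pos: [0.408, -0.465, 0.3127]
tool_rot: [0.0, 0.726, 0.688, -0.0]
contact_force: [-0.1, -0.2, 0.7]
gripper_width: 0.47
```

Request:
carry_out --moves '[[[0, 0, 0], [0, 0, 0], 4], [[0, 0, 0], [0, 0, 0], 4], [[0, 0, 0], [0, 0, 0], 4], [[0, 0, 0], [0, 0, 0], 4], [[0, 0, 0], [0, 0, 0], 4]]'

```text
t: 37.62
eef_pos: [0.408, -0.465, 0.3127]
tool_rot: [-0.0, 0.726, 0.688, 0.0]
contact_force: [-0.1, 0.2, -0.0]
gripper_width: 0.465
```

Request:
carry_out --moves '[[[0, 0, 0], [0, 0, 0], 4], [[0, 0, 0], [0, 0, 0], 4], [[0, 0, 0], [0, 0, 0], 4], [[0, 0, 0], [0, 0, 0], 4], [[0, 0, 0], [0, 0, 0], 4]]'

```text
t: 38.25
eef_pos: [0.408, -0.465, 0.3127]
tool_rot: [0.0, 0.726, 0.688, -0.0]
contact_force: [-0.9, 0.6, -0.3]
gripper_width: 0.47
```

Request:
carry_out --moves '[[[0, 0, 0], [0, 0, 0], 4], [[0, 0, 0], [0, 0, 0], 4], [[0, 0, 0], [0, 0, 0], 4], [[0, 0, 0], [0, 0, 0], 4], [[0, 0, 0], [0, 0, 0], 4]]'

```text
t: 38.88
eef_pos: [0.408, -0.465, 0.3127]
tool_rot: [0.0, 0.726, 0.688, 0.0]
contact_force: [0.3, -0.5, -0.1]
gripper_width: 0.466
```

Run:
```python
from h import *
for i in range(10):
    im=bot.read_camera("top");h=cv2.cvtColor(im,cv2.COLOR_RGB2HSV)
    m=(h[...,0]>=4)&(h[...,0]<=14)&(h[...,1]>190)&(h[...,2]>90);m[:160]=0;m[210:]=0;m[:,:288]=0;m[:,322:]=0
    n,l,st,c=cv2.connectedComponentsWithStats(m.astype(np.uint8));k=1+st[1:,4].argmax()
    print(round(bot.get_obs()["t"],2),st[k].tolist(),c[k].round(1))
sd=bot.read_camera("side")
for l in("bell_toy","block_toy","rattle_toy","feeder_cup","water_cup"):
    print(l,[(round(x["score"],2),np.round(x["location"]).tolist()) for x in bot.silhouettes(l,"side")[:2]])
```

```text
38.92 [298, 184, 10, 5, 27] [302.7 186. ]
38.98 [298, 180, 7, 3, 13] [300.8 181.4]
39.02 [301, 180, 8, 3, 8] [304.5 181.1]
39.08 [307, 167, 5, 4, 11] [308.7 168.7]
39.12 [307, 167, 5, 4, 12] [308.8 168.8]
39.17 [307, 168, 4, 4, 8] [308.4 169.5]
39.23 [303, 181, 6, 3, 11] [305.8 182.2]
39.27 [299, 183, 10, 5, 23] [304.2 185.1]
39.33 [296, 185, 12, 4, 32] [301.5 186.2]
39.38 [296, 185, 11, 4, 22] [300.8 186.6]
bell_toy [(0.61, [355.0, 259.0]), (0.36, [320.0, 205.0])]
block_toy [(0.8, [326.0, 217.0])]
rattle_toy [(0.81, [339.0, 238.0]), (0.3, [372.0, 295.0])]
feeder_cup []
water_cup [(0.63, [373.0, 292.0])]
```

Request:
carry_out --moves '[[[0, 0, 0], [0, 0, 0], 4], [[0, 0, 0], [0, 0, 0], 4], [[0, 0, 0], [0, 0, 0], 4], [[0, 0, 0], [0, 0, 0], 4], [[0, 0, 0], [0, 0, 0], 4]]'

```text
t: 40.3
eef_pos: [0.408, -0.465, 0.3127]
tool_rot: [-0.0, 0.726, 0.688, -0.0]
contact_force: [0.5, 0.8, -0.4]
gripper_width: 0.471
```

Request:
carry_out --moves '[[[0, 0, 0], [0, 0, 0], 4], [[0, 0, 0], [0, 0, 0], 4], [[0, 0, 0], [0, 0, 0], 4], [[0, 0, 0], [0, 0, 0], 4], [[0, 0, 0], [0, 0, 0], 4]]'

```text
t: 40.92
eef_pos: [0.408, -0.465, 0.3127]
tool_rot: [-0.0, 0.726, 0.688, 0.0]
contact_force: [-0.1, 0.3, 0.2]
gripper_width: 0.465
```

Request:
carry_out --moves '[[[0, 0, 0], [0, 0, 0], 4], [[0, 0, 0], [0, 0, 0], 4], [[0, 0, 0], [0, 0, 0], 4], [[0, 0, 0], [0, 0, 0], 4], [[0, 0, 0], [0, 0, 0], 4]]'

```text
t: 41.55
eef_pos: [0.408, -0.465, 0.3127]
tool_rot: [0.0, 0.726, 0.688, 0.0]
contact_force: [0.5, -0.3, 0.7]
gripper_width: 0.466
```

Request:
carry_out --moves '[[[0, 0, 0], [0, 0, 0], 4], [[0, 0, 0], [0, 0, 0], 4], [[0, 0, 0], [0, 0, 0], 4], [[0, 0, 0], [0, 0, 0], 4], [[0, 0, 0], [0, 0, 0], 4]]'

```text
t: 42.18
eef_pos: [0.408, -0.465, 0.3127]
tool_rot: [-0.0, 0.726, 0.688, -0.0]
contact_force: [-0.1, 0.2, -0.3]
gripper_width: 0.47
```

Request:
carry_out --moves '[[[0, 0, 0], [0, 0, 0], 4], [[0, 0, 0], [0, 0, 0], 4], [[0, 0, 0], [0, 0, 0], 4], [[0, 0, 0], [0, 0, 0], 4], [[0, 0, 0], [0, 0, 0], 4]]'

```text
t: 42.8
eef_pos: [0.408, -0.465, 0.3127]
tool_rot: [-0.0, 0.726, 0.688, 0.0]
contact_force: [-0.5, 0.2, 0.7]
gripper_width: 0.472
```

Request:
carry_out --moves '[[[0, 0, 0], [0, 0, 0], 4], [[0, 0, 0], [0, 0, 0], 4], [[0, 0, 0], [0, 0, 0], 4], [[0, 0, 0], [0, 0, 0], 4], [[0, 0, 0], [0, 0, 0], 4]]'

```text
t: 43.42
eef_pos: [0.408, -0.465, 0.3127]
tool_rot: [-0.0, 0.726, 0.688, 0.0]
contact_force: [0.9, 0.4, 0.1]
gripper_width: 0.47
```

Request:
carry_out --moves '[[[0, 0, 0], [0, 0, 0], 4], [[0, 0, 0], [0, 0, 0], 4], [[0, 0, 0], [0, 0, 0], 4], [[0, 0, 0], [0, 0, 0], 4], [[0, 0, 0], [0, 0, 0], 4]]'

```text
t: 44.05
eef_pos: [0.408, -0.465, 0.3127]
tool_rot: [0.0, 0.726, 0.688, 0.0]
contact_force: [-0.0, 0.4, 0.5]
gripper_width: 0.467
```

Request:
carry_out --moves '[[[0, 0, 0], [0, 0, 0], 4], [[0, 0, 0], [0, 0, 0], 4], [[0, 0, 0], [0, 0, 0], 4], [[0, 0, 0], [0, 0, 0], 4], [[0, 0, 0], [0, 0, 0], 4]]'

```text
t: 44.68
eef_pos: [0.408, -0.465, 0.3127]
tool_rot: [-0.0, 0.726, 0.688, 0.0]
contact_force: [0.2, 0.2, 0.6]
gripper_width: 0.469
```

Run:
```python
from h import *
for i in range(12):
    im=bot.read_camera("top");h=cv2.cvtColor(im,cv2.COLOR_RGB2HSV)
    r=[]
    for lo,hi,x0,x1 in((4,14,288,322),(0,3,222,255),(68,90,257,288)):
        m=((h[...,0]>=lo)&(h[...,0]<=hi)&(h[...,1]>(190 if hi<20 else 90)));m[:160]=0;m[210:]=0;m[:,:x0]=0;m[:,x1:]=0
        ys,xs=np.nonzero(m);r.append((len(xs),xs.mean().round(1),ys.mean().round(1)) if len(xs) else 0)
    print(round(bot.get_obs()["t"],2),*[tuple(map(float,x)) if x else x for x in r])
```

```text
44.73 (29.0, 303.9, 180.3) (2.0, 236.0, 190.5) 0
44.77 (32.0, 303.7, 179.8) (3.0, 236.3, 190.7) 0
44.83 (33.0, 303.9, 180.8) (2.0, 236.5, 190.0) 0
44.88 (36.0, 303.2, 181.6) (3.0, 236.3, 190.3) 0
44.92 (40.0, 302.6, 182.8) (2.0, 236.5, 190.0) 0
44.98 (37.0, 302.8, 183.3) (2.0, 236.5, 190.0) 0
45.02 (37.0, 302.8, 183.0) (3.0, 236.3, 190.3) 0
45.08 (37.0, 303.2, 181.9) (2.0, 236.0, 190.5) 0
45.12 (34.0, 303.5, 181.3) (2.0, 236.5, 190.0) 0
45.17 (33.0, 303.1, 180.3) (3.0, 236.3, 190.3) 0
45.23 (34.0, 303.6, 180.1) (3.0, 236.7, 190.3) 0
45.27 (33.0, 303.2, 180.1) (3.0, 236.3, 190.3) 0
```

Request:
carry_out --moves '[[[0, 0, 0], [0, 0, 0], 4], [[0, 0, 0], [0, 0, 0], 4], [[0, 0, 0], [0, 0, 0], 4], [[0, 0, 0], [0, 0, 0], 4], [[0, 0, 0], [0, 0, 0], 4]]'

```text
t: 45.9
eef_pos: [0.408, -0.465, 0.3127]
tool_rot: [-0.0, 0.726, 0.688, -0.0]
contact_force: [0.5, -0.7, -0.5]
gripper_width: 0.467
```

Request:
carry_out --moves '[[[0, 0, 0], [0, 0, 0], 4], [[0, 0, 0], [0, 0, 0], 4], [[0, 0, 0], [0, 0, 0], 4], [[0, 0, 0], [0, 0, 0], 4], [[0, 0, 0], [0, 0, 0], 4]]'

```text
t: 46.52
eef_pos: [0.408, -0.465, 0.3127]
tool_rot: [-0.0, 0.726, 0.688, 0.0]
contact_force: [-0.4, 0.2, 0.2]
gripper_width: 0.466
```

Request:
carry_out --moves '[[[0, 0, 0], [0, 0, 0], 4], [[0, 0, 0], [0, 0, 0], 4], [[0, 0, 0], [0, 0, 0], 4], [[0, 0, 0], [0, 0, 0], 4], [[0, 0, 0], [0, 0, 0], 4]]'

```text
t: 47.15
eef_pos: [0.408, -0.465, 0.3127]
tool_rot: [-0.0, 0.726, 0.688, 0.0]
contact_force: [-0.2, 0.4, -0.2]
gripper_width: 0.476
```

Request:
carry_out --moves '[[[0, 0, 0], [0, 0, 0], 4], [[0, 0, 0], [0, 0, 0], 4], [[0, 0, 0], [0, 0, 0], 4], [[0, 0, 0], [0, 0, 0], 4], [[0, 0, 0], [0, 0, 0], 4]]'

```text
t: 47.78
eef_pos: [0.408, -0.465, 0.3127]
tool_rot: [-0.0, 0.726, 0.688, -0.0]
contact_force: [0.4, 0.4, 0.7]
gripper_width: 0.468
```

Run:
```python
from h import *
a=load("t10")["im"].astype(int);im=bot.read_camera("top")
for l in("feeder_cup","water_cup","bell_toy","block_toy","rattle_toy"):print(l,[(round(x["score"],2),np.round(x["location"]).tolist()) for x in bot.silhouettes(l,"top")[:2]])
d=np.abs(im.astype(int)-a).sum(2)>120
print("changed cups L/R",d[180:212,190:225].sum(),d[160:195,355:392].sum())
print("handed in",bot.hand_in())
```

```text
feeder_cup [(0.91, [204.0, 195.0]), (0.54, [291.0, 174.0])]
water_cup [(0.75, [371.0, 180.0]), (0.55, [413.0, 181.0])]
bell_toy [(0.74, [244.0, 186.0]), (0.56, [305.0, 182.0])]
block_toy [(0.7, [272.0, 186.0]), (0.55, [290.0, 176.0])]
rattle_toy [(0.7, [305.0, 183.0]), (0.57, [302.0, 265.0])]
changed cups L/R 0 0
the job is handed in; nothing more can be done
handed in None
```

I handed the job in at about 48 s. The bell, block and rattle toys hang on hooks 1, 2 and 3. The yellow feeder cup sits in the left ring and the blue water cup in the right ring. No bead toy showed in the pictures, so hook 4 is empty. I left the purple look-alike, bath bowl, ladder, scoop and treat tin where they were.

- **Toys:** the wrist pictures showed each gate shut behind the eye bar after pressing. The final top view found all three toys at their hooks.
- **Cups:** the gripper height at release matched fully seated on the flange for both cups. Neither cup moved between the last two top pictures. Fitting the cups in the wrist pictures put them a few mm lower than the 70 mm seated height: best at 66 mm for the feeder and 62 mm for the water cup, the lowest heights I tried. I take that as fitting bias, because a cup cannot sit below its flange.
- **What went wrong:** the first grip on the feeder handle was too high and slipped off. The cup did not move, and a grip 13 mm lower held.
- **Rattle toy:** it was swinging noticeably late in the run, for a cause I did not find. I waited about 12 s and it had nearly stopped when I handed in.
- **Doubtful detections:** the networks reported a few things in wrong places, and I judged by the pictures in those cases.

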